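# Pack the kiln probe in its case and latch it

### The job

Pull the kiln thermocouple probe (thin steel rod with a round wooden handle) out of its stoneware jar and lay it flat in the notched foam rests of the open case, handle in the wide notch. Let go of it, close the lid, swing the latch's wire loop up over the keeper on the lid, and push the latch lever fully down against the case so that it snaps shut. Leave the flat wooden paddle in the other jar, and do not let the probe fall on the bench or tip the jars or the bowl over.

Things in the scene. Friction and masses are not known exactly. Their poses are not given: they have to be found in the camera images.
- probe: Thermocouple probe, 80 g, 260 mm long: steel rod 7 mm thick (first 150 mm), then a round wooden handle 18 mm thick (last 110 mm). Origin at the rod's tip, +z along its axis from tip to handle end. It starts in probe_jar, tip on the jar's floor, leaning about 22 degrees from upright on the rim, handle up. Centre of mass about 112 mm from the tip.
- probe_tip (a point): The rod's tip, the probe's origin.
- probe_handle (a point): On the probe's axis 178 mm from the tip, in the lower part of the wooden handle: a good place to grip.
- probe_end (a point): End of the wooden handle, on the axis, 260 mm from the tip.
- probe_jar: Loose stoneware cylinder jar holding the probe, 500 g, 64 mm across, 125 mm high, wall 5 mm, floor 6 mm thick; origin under its centre, z up.
- paddle_jar: A second, equal jar that holds the paddle; leave it standing. The two jars may swap places.
- paddle: Wooden potter's paddle leaning in the other jar, 197 mm long: a 7 mm rod with a flat 30 mm wide blade at the top; leave it there. Origin at its lower tip, +z along it.
- bowl: Stoneware bowl, 110 mm across, 50 mm high, a bystander. Origin under its centre.
- case: Dark grey hard case, fixed to the bench: base 150 mm (x) by 300 mm (y) by 70 mm high, walls 4 mm. Origin under the base's centre; x points from the latch side (its -x face) to the hinge side, y along its length, z up. Two foam rests 16 mm thick stand across the inside, tops at z = 58 mm, notched for the probe. The inner end walls are at y = +-146 mm.
- wide_notch (a point): In the rest for the handle: on the axis of the seated probe, case (-10, 112, 45) mm. Notch 28 mm wide, its floor 9 mm below this point. Axes as the case's. The seated probe lies level along case +y, handle end at about y = +130 mm, tip at y = -130 mm (12 mm more or less does not matter).
- narrow_notch (a point): In the rest for the rod: on the axis of the seated probe, case (-10, -90, 45) mm. Notch 14 mm wide, its floor 3.5 mm below this point.
- lid (a joint): Lid angle, rad: 0 closed, 1.95 fully open; friction (0.35 N m) holds the lid, 300 g, where it is left. It starts a little past upright. The lid is a shell 150 x 300 mm, 32 mm high; closed, its flat outer top is 102 mm above the bench.
- lid_hinge (a point): Middle of the lid's hinge line, which runs along case y at case x = +75 mm, z = 70 mm. The lid's front edge moves up and away from the latch side as it opens. Axes turn with the lid; closed, they are the case's, and the lid reaches from here 150 mm to -x and 32 mm up.
- keeper (a point): Seat of the keeper, a steel hook 30 mm wide, open upwards, on the middle of the lid's front: here the middle of the loop's bar lies when clamped. Its lip stands 9 to 13 mm out from the lid's front face, its top 2 mm above this point. Lid closed: at case (-81.5, 0, 86.5) mm. Axes as the lid's.
- latch_lever (a joint): Latch lever angle, rad: 0 = clamped, pointing down against the case front; 1.57 = pointing straight out from it (case -x); more = above level, limit 2.2. It starts out, above level; friction (0.02 N m) holds it. With the loop hooked it is stiffer over the last 0.7 rad (some 0.1 N m), then snaps over center and stays at 0.
- lever_pivot (a point): Lever's pivot (axis along case y) at case (-85, 0, 56) mm, 10 mm out from the case front. Axes turn with the lever: at 0 they are the case's.
- lever_end (a point): Free end of the lever, a steel strip 32 mm wide, 4 mm thick: middle of its outer face, in lever axes 45 mm along -z and 7 mm along -x from the pivot. The outer face looks up when the lever points out. 11 mm above the bench when clamped.
- bail (a joint): Swing of the wire loop on the lever, rad: -2.4 = flopped outward over the lever (start, its stop), more = swung up and towards the lid, 0 = pointing opposite to the lever, as when clamped. It swings freely and falls to either side. 44 mm wide, 42 mm long; pivots at lever-axes x = +4, z = -14 mm from the lever's pivot.
- bail_bar (a point): Middle of the loop's end bar, a 5 mm steel wire 40 mm long, parallel to case y. With the lever out at 1.6 rad or more, a loop swung past upright clears the keeper's lip and falls against the closed lid's front, behind the lip; pushing the lever down then draws the bar into the keeper.
Not all that is in view belongs to the job. There is more than one size of the probe; the one meant has the size given above.

How it is judged:
On the way, in this order (a step that is already met when the one before it is completed fails the run):
1. the probe is pulled out of its jar: its tip is above the jar's rim, held by the fingers (height (world z) of probe_tip above 0.13 m and contact force between the fingers and probe above 0.5 N), for 0.1 s.
2. the probe lies in both foam rests, handle in the wide notch, let go, the lid still open (x of probe_tip in the frame of case between -0.022 and 0.002 m and z of probe_tip in the frame of case between 0.03 and 0.056 m and x of probe_end in the frame of case between -0.022 and 0.002 m and z of probe_end in the frame of case between 0.03 and 0.056 m and y of probe_end in the frame of case between 0.11 and 0.147 m and value of joint lid above 1 rad and contact force between the fingers and probe below 0.1 N), for 0.2 s.
3. the lid is closed over the probe (x of probe_tip in the frame of case between -0.022 and 0.002 m and z of probe_tip in the frame of case between 0.03 and 0.056 m and x of probe_end in the frame of case between -0.022 and 0.002 m and z of probe_end in the frame of case between 0.03 and 0.056 m and y of probe_end in the frame of case between 0.11 and 0.147 m and value of joint lid below 0.05 rad), for 0.2 s.
4. the wire loop's bar is behind the keeper's lip, the lid closed (x of bail_bar in the frame of keeper between -0.003 and 0.012 m and z of bail_bar in the frame of keeper between -0.004 and 0.014 m and value of joint lid below 0.05 rad), for 0.2 s.
At the end, for the whole second after the job is handed in: Probe lies still in both notches (axis ends within 12 mm of the notch line, 30 to 56 mm above the case's underside, handle end 110 to 147 mm along case +y); lid closed (under 0.03 rad); loop's bar within 4.5 mm of the keeper's seat; lever fully down (under 0.12 rad) (x of probe_tip in the frame of case between -0.022 and 0.002 m and z of probe_tip in the frame of case between 0.03 and 0.056 m and x of probe_end in the frame of case between -0.022 and 0.002 m and z of probe_end in the frame of case between 0.03 and 0.056 m and y of probe_end in the frame of case between 0.11 and 0.147 m and value of joint lid below 0.03 rad and value of joint latch_lever below 0.12 rad and distance between bail_bar and keeper below 0.0045 m and linear speed of probe below 0.02 m/s); the robot touches nothing.
It fails at once if the probe falls on the bench (height (world z) of probe_end below 0.03 m).
It fails at once if a jar or the bowl is tipped over (angle between any of probe_jar, paddle_jar, bowl's own z axis and vertical above 0.5 rad).
It fails at once if the paddle is taken out of its jar (distance between paddle and paddle_jar above 0.07 m).
It also fails if it takes over 72 s, if anything falls off the work surface, if the arm or the gripper's body presses on something with over 40 N, if the wrist force passes 120 N, or if a joint passes its speed limit or range.

### The arm

A 6-joint arm with a two-finger parallel gripper is mounted at the origin on the work surface. World frame = base frame: x ahead of the robot, y to its left, z up, the work surface at z = 0. Lengths are in m, angles in rad, forces in N, time in s.
With the tool pointing down it reaches from about 0.375 to 0.9 m from the base axis. Payload 3.1 kg.
Tool frame: the origin (TCP) lies on the centre line of the jaws, within the pads' length; the fingertips stand 25 mm ahead of it and the grasp point (between the pads) lies 6 mm ahead of it; x points along the fingers, y is the direction in which the jaws open and shut, and the axes are right-handed (so a half turn about x gives the same grasp; the last joint's range is limited). The gripper opens to 87 mm and grips with 3 to 60 N. Pads are 19 mm wide; open, the fingers measure 117 mm over their backs; the gripper's body (75 mm by 190 mm) begins 51 mm behind the grasp point.
Start: joints at [0.996, 0.527, 1.433, -0, 1.181, -0.178], TCP at [0.242, 0.576, 0.224] pointing down, gripper open.
Joint ranges: [-3.08, 3.08], [-0.75, 2.2], [0.22, 2.44], [-1.43, 4.57], [0, 2.65], [-2.85, 2.85]. Speed limits (rad/s): [2.79, 2.79, 3.14, 3.14, 3.14, 3.14].

### API

Orientations are given as a unit quaternion [x, y, z, w].
In Python, from rig import robot gives the robot as it stands. The module is installed in compiled form; this text tells all that it offers.
- The arm moves only by the tool move_arm, never from a script. Its argument "commands" is a list of rows, each a list of 5 numbers: the gripper's target within -1 to 1 (shut at 1, half-way at 0, fully open at -1), then the shift along the tool's x, y, z in mm, then the turn about the tool's x in degrees. A call has 1 to 8 rows; each row is the pose to reach, as a shift and turn from the pose commanded when the call began, along the tool's axes at that moment; what a row does not reach only later rows make up. A row lasts 1/12 s, in which the tool goes at most 41.7 mm and 7.16 degrees, less where a joint would pass 70% of its speed; a pose out of reach is approached as far as the arm can. A call with a gripper value outside its range is refused whole. The fingers move at their own pace and stop on an object; "newtons" is the grip in N (left out, the last holds). Time passes only in rows, so rows that repeat a pose let the fingers close. It gives the time, the measured TCP pose, the force and the opening at its end, in the units of the state.
- robot.get_obs(): the state, without advancing time (a new reading comes with each control period).
- robot.camera(name): name is "scene" or "side" or "wrist"; returns a dict with "image" (400x640x3 uint8, red, green, blue), "fx", "fy", "cx", "cy" (pixels), "distortion" ([k1, k2, p1, p2, k3] as OpenCV has them; the pictures are not rectified), "xyz" and "rotation" of the camera in the world; the wrist camera has in their place "tool_from_camera" (4x4, takes a point from camera to tool coordinates, whose origin is the TCP and whose axes are the tool frame's). Camera axes: x right, y down, z forward; pixel columns grow to the right and rows downward; lengths in m; the calibration is good to about 2 mm. A picture is of the moment at which its call begins: read the wrist's pose just before it. There is no depth.
- robot.hand_in(): hands the job in, once; it reports no verdict.
Trained networks look in a picture, given as the dict that the camera call returned (one of the last four; its "shot" number tells which), for a name from the list of things; names that differ only in an ending like _2 or _b are one class to them, and where a whole thing is asked for, a point or a joint stands for the part that bears it (a point fixed in the world has none). Each returns a list of dicts, best first, with "p" (0 to 1); they miss things now and then, are a little off and sometimes report something else, mostly with a low value. They report only what shows in the picture. A call takes as long as a camera call. They do not tell look-alikes from the thing itself.
- robot.regions_of(picture, name): "pixels" (400x640 bool, what is visible of it) and "bbox" ([left, top, right, bottom] in pixels, round what is visible of it).
The state is a dict: "time": time; "q": joint angles; "joint_velocities": joint speeds; "joint_torque": joint torques, N m; "position": TCP position; "tool_rot": TCP orientation; "ft_force": force on the tool from outside, world axes, zero at the start; "moment": the same for the moment, N m; "grip_width": finger opening in m.
Only numpy, scipy, OpenCV 4.12 (cv2) and the standard library are available. Lean on these libraries where they do the work, as an engineer would, in place of code of your own. Each camera call takes 0.05 s, during which the arm holds its last target.

## Working session

There is one attempt and no reset: what is moved stays moved. The work goes in short steps, Python scripts to look and compute and a tool call to move; the robot and the scene stay as the last step left them, time stands still between calls to the robot, and variables do not carry over. Pictures are saved under pics/ and viewed, and the job is handed in when it is done.

Besides the shell and the picture viewer there is one more tool, called after "Call:" as name(argument=value, ...) on one line, values as JSON. move_arm: Moves the arm, as the interface text tells. Its arguments: {"type":"object","properties":{"commands":{"type":"array","items":{"type":"array","items":{"type":"number"}}},"newtons":{"type":"number"}},"required":["commands"]}

```bash
ls; mkdir -p pics; cat > h.py <<'E'
import numpy as np, cv2, pickle
from rig import robot
from scipy.spatial.transform import Rotation as R
def shot(name,fn=None):
    o=robot.get_obs()
    c=robot.camera(name)
    if 'tool_from_camera' in c:
        T=np.eye(4);T[:3,:3]=R.from_quat(o['tool_rot']).as_matrix();T[:3,3]=o['position']
        M=T@np.array(c['tool_from_camera'])
        c['P'],c['Rm']=M[:3,3],M[:3,:3]
    else:
        c['P']=np.array(c['xyz']);r=np.array(c['rotation']);c['Rm']=r if r.shape==(3,3) else R.from_quat(r).as_matrix()
    c['K']=np.array([[c['fx'],0,c['cx']],[0,c['fy'],c['cy']],[0,0,1.]]);c['D']=np.array(c['distortion'],float)
    if fn: cv2.imwrite('pics/'+fn,c['image'][:,:,::-1]); pickle.dump(c,open('pics/'+fn+'.pkl','wb'))
    return c
def load(fn): return pickle.load(open('pics/'+fn+'.pkl','rb'))
def ray(c,u,v):
    p=cv2.undistortPoints(np.array([[[u,v]]],float),c['K'],c['D'])[0,0]
    d=c['Rm']@np.array([p[0],p[1],1]);return c['P'],d/np.linalg.norm(d)
def onplane(c,u,v,z):
    P,d=ray(c,u,v);return P+d*(z-P[2])/d[2]
def proj(c,X):
    X=np.atleast_2d(np.array(X,float));q=(X-c['P'])@c['Rm']
    return cv2.projectPoints(q,np.zeros(3),np.zeros(3),c['K'],c['D'])[0][:,0]
def tri(obs):
    A=np.zeros((3,3));b=np.zeros(3)
    for c,u,v in obs:
        P,d=ray(c,u,v);M=np.eye(3)-np.outer(d,d);A+=M;b+=M@P
    X=np.linalg.solve(A,b);return X,[np.linalg.norm(proj(c,X)[0]-[u,v]) for c,u,v in obs]
E
python3 - <<'E'
from h import *
for n in ['scene','side','wrist']:
    c=shot(n,n+'0.png'); print(n,c['P'],c['fx'],c['D'], c['Rm'][:,2])
    for t in ['probe','probe_jar','paddle_jar','paddle','bowl','case','lid','latch_lever','bail','keeper']:
        print(t,[(r['bbox'],round(r['p'],2)) for r in robot.regions_of(c,t)])
print(robot.get_obs())
E
```

```text
pics
scene [ 1.01251126 -0.69249735  0.74978292] 375.22806847419497 [-0.006338  0.        0.        0.        0.      ] [-0.47733815  0.64835929 -0.59310919]
probe [([226.0, 196.1, 230.9, 263.2], 0.66), ([395.0, 230.5, 441.9, 275.9], 0.63)]
probe_jar [([208.3, 249.0, 241.4, 303.6], 0.7)]
paddle_jar [([298.6, 259.3, 325.3, 316.3], 0.73)]
paddle [([307.4, 233.2, 324.3, 275.3], 0.89)]
bowl [([252.1, 224.2, 288.2, 254.6], 0.82), ([307.6, 231.8, 322.9, 275.7], 0.6)]
case [([313.9, 146.0, 430.1, 251.4], 0.94)]
lid [([357.3, 147.6, 433.4, 242.0], 0.63), ([221.0, 195.5, 230.9, 261.5], 0.43)]
latch_lever [([224.1, 195.2, 235.4, 253.1], 0.39)]
bail [([221.8, 192.9, 233.7, 263.9], 0.56)]
keeper [([355.3, 149.1, 433.4, 241.3], 0.66)]
side [ 0.45760834 -0.86658984  1.00225537] 423.56281193374105 [-0.09780197  0.          0.          0.          0.        ] [ 0.09228944  0.68308507 -0.72448426]
probe [([268.6, 233.4, 293.3, 298.3], 0.9)]
probe_jar [([279.1, 279.7, 308.1, 323.1], 0.55)]
paddle_jar [([350.9, 239.2, 374.1, 284.5], 0.93), ([270.8, 233.9, 291.3, 299.5], 0.2)]
paddle [([347.1, 219.4, 35
[... 561 characters left out ...]
atch_lever []
bail []
keeper []
{'time': 1.65, 'q': array([ 9.95519349e-01,  5.27496766e-01,  1.43270463e+00,  1.49324914e-05,
        1.18141836e+00, -1.78487212e-01]), 'joint_velocities': array([-0.0011726 , -0.00059391, -0.00049821,  0.00084599,  0.00135175,
       -0.00079814]), 'joint_torque': array([ 6.32497649e-04, -4.40006053e+01, -1.76979804e+01,  6.33789646e-02,
        5.05634712e-02, -4.28508054e-05]), 'position': array([0.24148223, 0.57643219, 0.22374891]), 'tool_rot': array([ 0.13936274,  0.69324399, -0.13937696,  0.69322786]), 'ft_force': array([-0.23561236, -0.350503  ,  1.29666645]), 'moment': array([-0.03431671,  0.00541447, -0.00175048]), 'grip_width': 0.08709626030217807}
```

View images.

View pics/scene0.png

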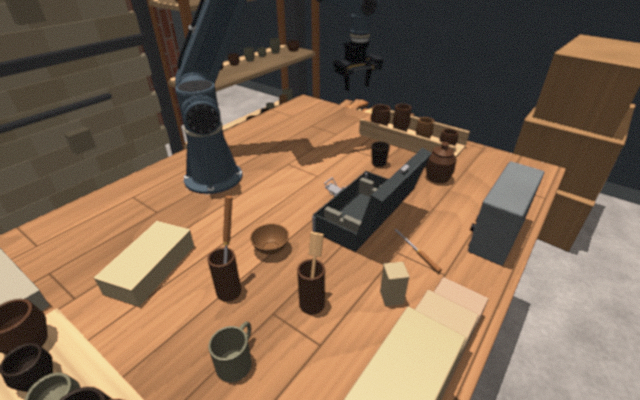

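View pics/side0.png

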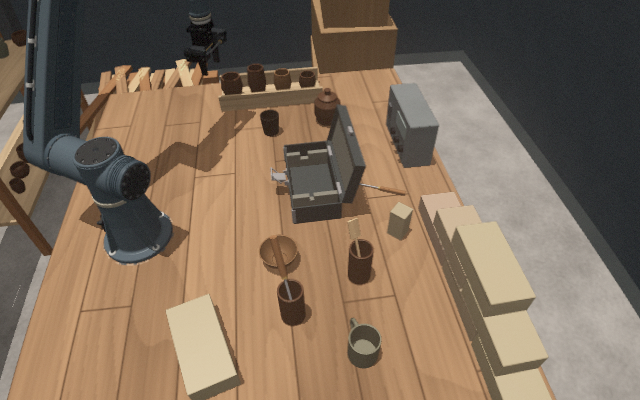

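View pics/wrist0.png

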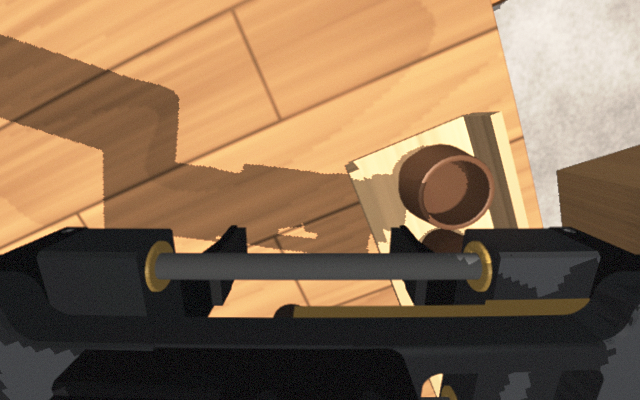

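```bash
python3 - <<'E'
from h import *
a=load('scene0.png');b=load('side0.png')
def crop(c,x0,y0,x1,y1,s): return cv2.resize(c['image'][y0:y1,x0:x1,::-1],None,fx=s,fy=s,interpolation=cv2.INTER_CUBIC)
cv2.imwrite('pics/c1.png',crop(a,190,140,450,320,3))
cv2.imwrite('pics/c2.png',crop(b,250,90,450,340,3)[:,:,:][:600] if 0 else cv2.resize(b['image'][90:340,240:450,::-1],None,fx=2.4,fy=2.4,interpolation=cv2.INTER_CUBIC))
for n,A,B in [('probe end',(228,197),(277,238)),('jar rim',(222,254),(290,287)),('case near',(370,245),(300,215)),('latch',(333,187),(280,177)),('paddle jar',(311,265),(361,246)),('bowl',(269,238),(279,250))]:
    print(n,*tri([(a,*A),(b,*B)]))
E
```

```text
probe end [ 0.43474356 -0.2704512   0.25447224] [np.float64(0.8876921111874131), np.float64(0.8866337009457297)]
jar rim [ 0.45084925 -0.32652457  0.13189311] [np.float64(0.2776005348475365), np.float64(0.26680157072339666)]
case near [ 0.52052435  0.26729849 -0.26746638] [np.float64(4.63459964469227), np.float64(4.49385571649788)]
latch [0.45615229 0.11257198 0.07921445] [np.float64(1.0236384714909534), np.float64(1.0224085547396613)]
paddle jar [ 0.64104897 -0.23451985  0.13552621] [np.float64(0.618993171956944), np.float64(0.5386840590593746)]
bowl [ 0.43089772 -0.15471943  0.04892845] [np.float64(0.5300120840336551), np.float64(0.5252315084811714)]
```

View pics/c1.png

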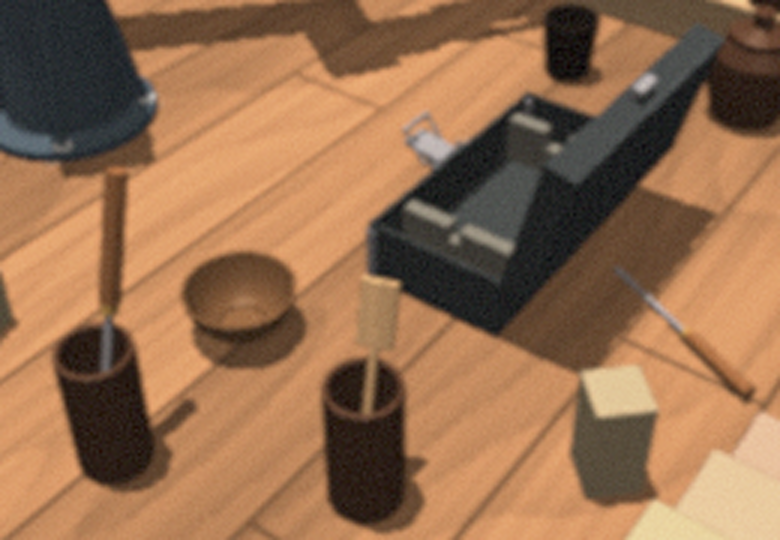

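View pics/c2.png

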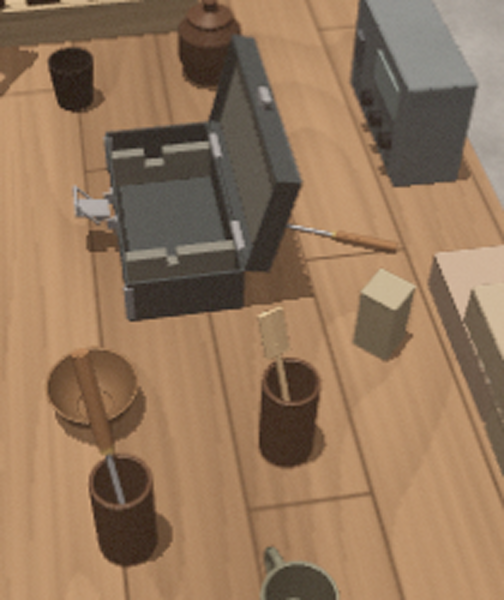

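```bash
cat > casefit.py <<'E'
from h import *
from scipy.optimize import least_squares
def caseT(p): 
    T=np.eye(4);T[:3,:3]=R.from_euler('z',p[2]).as_matrix();T[:2,3]=p[:2];return T
def lidpt(th,x,y,z): # lid_hinge local
    c,s=np.cos(th),np.sin(th)
    return np.array([75+ c*x+s*z, y, 70 - s*x + c*z])
def tw(p,X): return (caseT(p)@np.r_[np.array(X)/1000,1])[:3]
E
python3 - <<'E'
from casefit import *
a=load('scene0.png');b=load('side0.png')
S=lambda x,y:(190+x/3,140+y/3); Q=lambda x,y:(240+x/2.4,90+y/2.4)
ob=[(a,S(370,225),(-75,-150,70)),(a,S(498,333),(75,-150,0)),(a,S(527,95),(-75,150,70)),(a,S(375,267),(-75,-150,0)),
(b,Q(126,290),(-75,-150,70)),(b,Q(132,319),(-75,-150,0)),(b,Q(243,305),(75,-150,0)),(b,Q(106,137),(-75,150,70))]
lo=[(b,Q(300,185),(-150,-150,32)),(b,Q(272,183),(-150,-150,0)),(b,Q(252,38),(-150,150,32)),(b,Q(230,40),(-150,150,0))]
def f(p):
    r=[]
    for c,uv,X in ob: r+=list(proj(c,tw(p,X))[0]-uv)
    for c,uv,X in lo: r+=list(proj(c,tw(p,lidpt(p[3],*X)))[0]-uv)
    return np.array(r)
s=least_squares(f,[0.52,0.1,0,1.7],x_scale=[.1,.1,.1,.1],loss='soft_l1')
print(s.x); print(f(s.x).reshape(-1,2).round(1))
p=s.x
for n,X in [('narrow',(-10,-90,45)),('wide',(-10,112,45)),('lever',(-130,0,60)),('hinge',(75,0,70))]: print(n,tw(p,X))
# probe: fit line; handle end and rod entry
for n,A,B in [('end',S(116,172),Q(84,352)),('handle bottom',S(110,308),Q(111,455)),('jar rim c',S(95,352),Q(122,483)),('pj rim c',S(363,388),Q(291,383)),('greytop',(545,170),(400,90))]:
    X,e=tri([(a,*A),(b,*B)]);print(n,X.round(4),np.round(e,1))
E
```

```text
[0.55727363 0.12647773 0.0027166  1.75810758]
[[-0.6 -0.1]
 [-0.8  2.9]
 [ 0.5 -0.8]
 [-1.9  4.1]
 [ 0.1 -2.1]
 [-1.   1. ]
 [ 0.7  1.2]
 [ 0.  -2.3]
 [-0.  -1.1]
 [ 0.6 -0.7]
 [ 0.1 -1. ]
 [-0.2 -2.6]]
narrow [0.54751816 0.03645089 0.045     ]
wide [0.54696941 0.23845015 0.045     ]
lever [0.42727411 0.12612457 0.06      ]
hinge [0.63227336 0.12668147 0.07      ]
end [ 0.4303 -0.2643  0.2498] [0.2 0.2]
handle bottom [ 0.444  -0.3071  0.144 ] [2.3 2.2]
jar rim c [ 0.4516 -0.3312  0.1233] [1. 1.]
pj rim c [ 0.642  -0.2364  0.1233] [0.8 0.7]
greytop [0.9702 0.5392 0.103 ] [7.4 5.6]
```

```bash
python3 - <<'E'
from h import *
o=robot.get_obs();M=R.from_quat(o['tool_rot']).as_matrix();print(M.round(3))
c=load('wrist0.png');print(np.array(c['tool_from_camera']).round(3))
ang=np.degrees(np.arctan2(M[1,1],M[0,1]));print('tool y ang',ang)
X=np.array([.4355,-.281,.208]);  # grip at 215
print((M.T@(np.array([.46,-.30,.40])-o['position'])*1000).round())
E
```

```text
[[-0.     0.386  0.922]
 [-0.     0.922 -0.386]
 [-1.    -0.    -0.   ]]
[[ 0.001 -0.263  0.965 -0.159]
 [ 1.     0.001 -0.     0.   ]
 [-0.001  0.965  0.263 -0.072]
 [ 0.     0.     0.     1.   ]]
tool y ang 67.26529629052693
[-176. -724.  540.]
```

Call:
move_arm(commands=[[-0.2,-176,-189,274,49],[-0.2,-176,-189,274,49],[-0.2,-176,-189,274,49],[-0.2,-176,-189,274,49],[-0.2,-176,-189,274,49],[-0.2,-176,-189,274,49],[-0.2,-176,-189,274,49],[-0.2,-176,-189,274,49]])

```text
time: 2.32
position: [0.4011, 0.3268, 0.3808]
tool_rot: [0.416, 0.572, -0.415, 0.572]
ft_force: [0.8, 0.6, 0.2]
grip_width: 0.0529
```

```bash
cat >> h.py <<'E'
def to(target,yaw=None):
    """target world TCP; prints tool-axes shift in mm & turn"""
    o=robot.get_obs();M=R.from_quat(o['tool_rot']).as_matrix()
    d=M.T@(np.array(target)-o['position'])*1000
    a=np.degrees(np.arctan2(M[1,1],M[0,1]))
    print('t',round(o['time'],2),'pos',o['position'].round(4),'yaw',a.round(2),'shift',d.round(1),'turn',None if yaw is None else round(a-yaw,2),'F',o['ft_force'].round(1),'w',round(o['grip_width'],4))
E
python3 -c "
from h import *
to([.46,-.36,.40],18)"
```

```text
t 2.32 pos [0.4011 0.3268 0.3808] yaw 18.07 shift [ -19.4 -157.   671.2] turn 0.07 F [0.8 0.6 0.2] w 0.0529
```

Call:
move_arm(commands=[[-0.2,0,-150,640,0],[-0.2,0,-150,640,0],[-0.2,0,-150,640,0],[-0.2,0,-150,640,0],[-0.2,0,-150,640,0],[-0.2,0,-150,640,0],[-0.2,0,-150,640,0],[-0.2,0,-150,640,0]])

```text
time: 2.98
position: [0.4296, -0.0055, 0.3799]
tool_rot: [0.414, 0.573, -0.414, 0.573]
ft_force: [1.0, -0.4, -0.2]
grip_width: 0.0524
```

Call:
move_arm(commands=[[-0.2,0,-78,330,0],[-0.2,0,-78,330,0],[-0.2,0,-78,330,0],[-0.2,0,-78,330,0],[-0.2,0,-78,330,0],[-0.2,0,-78,330,0],[-0.2,0,-78,330,0],[-0.2,0,-78,330,0]])

```text
time: 3.65
position: [0.4585, -0.3378, 0.3796]
tool_rot: [0.415, 0.573, -0.414, 0.573]
ft_force: [1.6, 0.9, -0.6]
grip_width: 0.052
```

```bash
python3 -c "
from h import *
to([.46,-.36,.40],18)
c=shot('wrist','w1.png')
for r in robot.regions_of(c,'probe'): print(r['bbox'],r['p'])
X=np.array([.4303,-.2643,.2498]);u=np.array([-.122,.374,.922]);u/=np.linalg.norm(u)
print(proj(c,[X,X-.045*u,X-.11*u,X-.26*u]))
"
```

```text
t 3.65 pos [ 0.4585 -0.3378  0.3796] yaw 18.23 shift [-20.4  -5.5  21.5] turn 0.23 F [ 1.6  0.9 -0.6] w 0.052
[590.1, 0.0, 609.9, 21.8] 0.78
[300.6, 102.2, 319.3, 170.5] 0.62
[437.7, 0.0, 529.5, 14.0] 0.36
[[313.96987574 112.99074486]
 [314.44001215 130.29635598]
 [314.92897612 148.2798162 ]
 [315.60981384 173.29468809]]
```

View pics/w1.png

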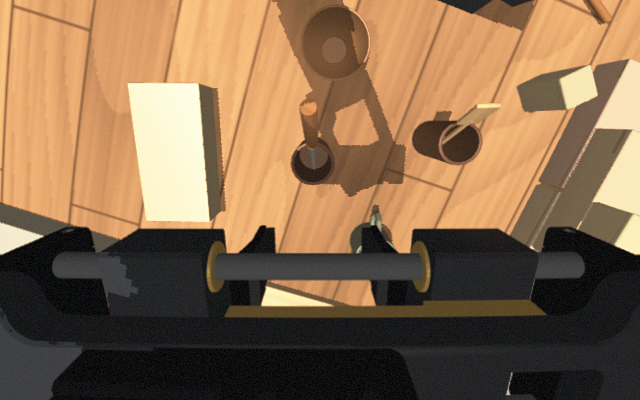

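```bash
python3 -c "
from h import *
print(robot.get_obs()['joint_velocities'].round(3))
c=shot('wrist','w2.png')
to([.46,-.36,.40],18)
cv2.imwrite('pics/w2c.png',cv2.resize(c['image'][80:200,260:380,::-1],None,fx=5,fy=5,interpolation=cv2.INTER_CUBIC))
a=load('scene0.png');b=load('side0.png')
for nm,cc,x0,y0 in [('s',a,200,180),('d',b,255,225)]:
    cv2.imwrite('pics/z%s.png'%nm,cv2.resize(cc['image'][y0:y0+100,x0:x0+70,::-1],None,fx=6,fy=6,interpolation=cv2.INTER_CUBIC))
"
cd pics; python3 -c "
import cv2,numpy as np
cv2.imwrite('zz.png',np.hstack([cv2.imread('zs.png'),cv2.imread('zd.png')])[:600])"
```

```text
[ 0.061 -0.053  0.086  0.057  0.062  0.034]
t 3.8 pos [ 0.4586 -0.3387  0.3786] yaw 18.03 shift [-21.4  -5.2  20.7] turn 0.03 F [-0.4  0.5  0.9] w 0.0524
```

View pics/w2c.png

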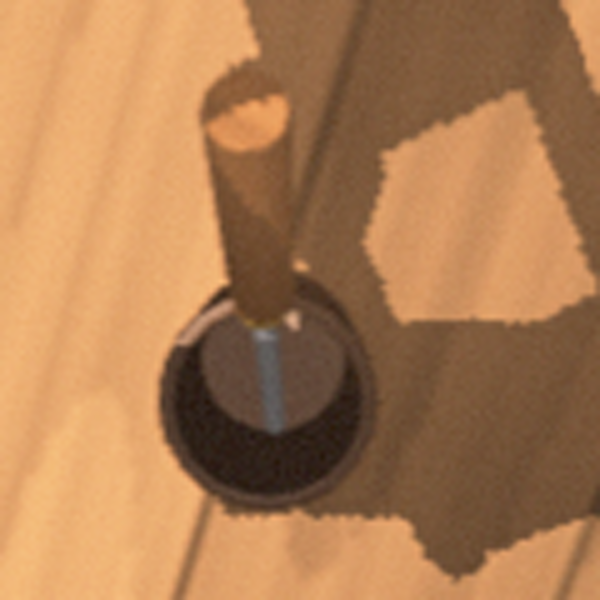

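View pics/zz.png

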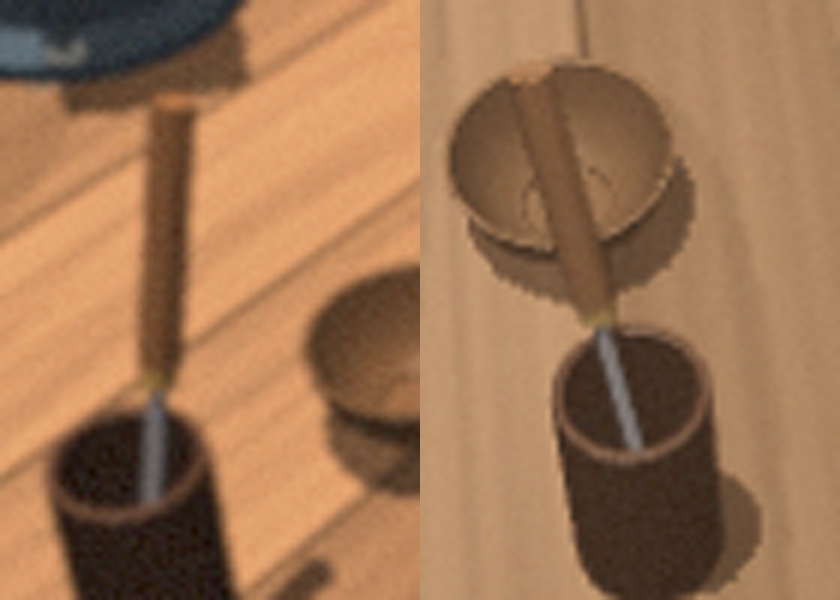

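```bash
python3 -c "
from h import *
a=load('scene0.png');b=load('side0.png');c=load('w2.png')
E,e=tri([(a,228.7,197),(b,273.7,237),(c,309.4,101.6)]);print(E,np.round(e,1))
J,e=tri([(a,225.5,244.2),(b,285,278.7),(c,312.4,144.4)]);print(J,np.round(e,1),np.linalg.norm(E-J))
Tp=onplane(c,315,165.6,.008);print(Tp, np.linalg.norm(E-Tp))
u=(E-Tp)/np.linalg.norm(E-Tp);print('lean',np.degrees(np.arccos(u[2])),np.degrees(np.arctan2(u[1],u[0])))
for s in (.15,.215,.26):print(Tp+u*s)
u=(E-J)/np.linalg.norm(E-J);print(u,np.degrees(np.arccos(u[2])),np.degrees(np.arctan2(u[1],u[0])))
print(onplane(c,260+268/5,80+395/5,.125))
G=(E-.045*u); print(G,to(G+[0,0,.006],18))
"
```

```text
[ 0.4252963  -0.26052357  0.24565242] [0.4 1.  1.9]
[ 0.4405695  -0.30654229  0.14093361] [0.9 0.7 0.9] 0.11539941046558132
[ 0.45671601 -0.35390285  0.008     ] 0.2572655459531899
lean 22.517422853680788 108.59675545663565
[ 0.43839659 -0.29945758  0.14656447]
[ 0.43045817 -0.27586463  0.20660907]
[ 0.42496235 -0.25953105  0.24817841]
[-0.13235077  0.39877776  0.90744673] 24.84514061392526 108.36054343354753
[ 0.44746636 -0.32765047  0.125     ]
t 3.8 pos [ 0.4586 -0.3387  0.3786] yaw 18.03 shift [167.8  -7.2 -65.6] turn 0.03 F [-0.4  0.5  0.9] w 0.0524
[ 0.43125209 -0.27846857  0.20481732] None
```

Call:
move_arm(commands=[[-0.2,40,-7,-69,0],[-0.2,80,-7,-69,0],[-0.2,100,-7,-69,0],[-0.2,130,-7,-69,0],[-0.2,155,-7,-69,0],[-0.2,164,-7,-69,0],[-0.2,164,-7,-69,0]])

```text
time: 4.38
position: [0.4295, -0.2702, 0.2139]
tool_rot: [0.414, 0.575, -0.414, 0.571]
ft_force: [0.0, 0.1, 0.4]
grip_width: 0.0518
```

```bash
python3 -c "
from h import *
to([.4303,-.2755,.214],18.3)
c=shot('wrist','w3.png');d=shot('side','s3.png');a=shot('scene','a3.png')
z=np.hstack([cv2.resize(q['image'][y:y+130,x:x+130,::-1],(400,400),interpolation=cv2.INTER_CUBIC) for q,x,y in((d,230,200),(a,170,170))])
cv2.imwrite('pics/z3.png',z)
"
```

```text
t 4.38 pos [ 0.4295 -0.2702  0.2139] yaw 18.33 shift [-0.1 -0.9  5.2] turn 0.03 F [0.  0.1 0.4] w 0.0518
```

View pics/w3.png

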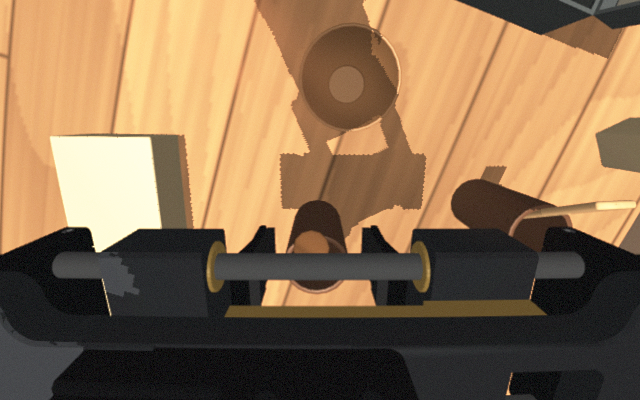

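View pics/z3.png

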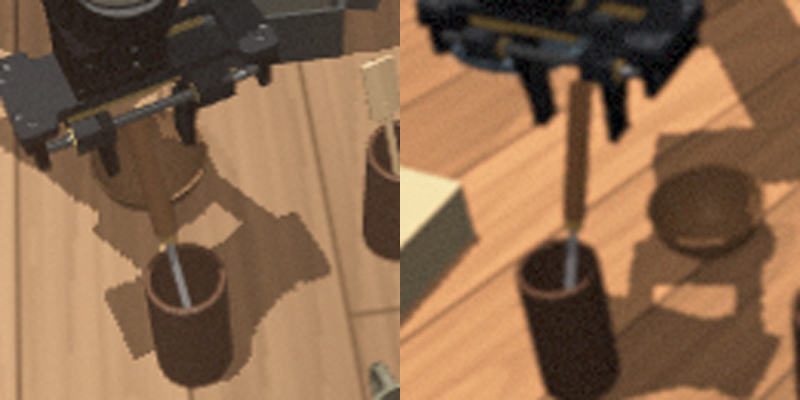

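Call:
move_arm(commands=[[-0.2,0,-1,5,0],[0.9,0,-1,5,0],[0.9,0,-1,5,0],[0.9,0,-1,5,0],[0.9,0,-1,5,0],[0.9,0,-1,5,0]], newtons=20)

```text
time: 5.03
position: [0.4312, -0.2775, 0.2157]
tool_rot: [0.414, 0.573, -0.414, 0.573]
ft_force: [0.1, 0.5, -0.2]
grip_width: 0.0266
```

```bash
python3 -c "
from h import *
to([.4303,-.2755,.214],18.3)
"
```

```text
t 5.03 pos [ 0.4312 -0.2775  0.2157] yaw 18.26 shift [ 1.7 -0.2 -2.2] turn -0.04 F [ 0.1  0.5 -0.2] w 0.0266
```

Still closing; wait, then check the width.

Call:
move_arm(commands=[[0.95,0,0,0,0],[0.95,0,0,0,0],[0.95,0,0,0,0],[0.95,0,0,0,0]], newtons=25)

```text
time: 5.37
position: [0.4312, -0.2774, 0.2155]
tool_rot: [0.414, 0.573, -0.414, 0.573]
ft_force: [1.1, 0.4, 0.7]
grip_width: 0.0171
```

Call:
move_arm(commands=[[0.95,-20,0,-6,0],[0.95,-45,0,-12,0],[0.95,-75,0,-20,0],[0.95,-105,0,-28,0],[0.95,-135,0,-35,0],[0.95,-165,0,-38,0],[0.95,-175,0,-40,0],[0.95,-175,0,-40,0]])

```text
time: 6.03
position: [0.4197, -0.24, 0.3933]
tool_rot: [0.414, 0.571, -0.414, 0.575]
ft_force: [-0.4, -0.1, -1.3]
grip_width: 0.0172
```

```bash
python3 -c "
from h import *
to([.4303,-.2755,.4],18.3)
d=shot('side','s4.png');a=shot('scene','a4.png')
z=np.hstack([cv2.resize(q['image'][y:y+180,x:x+120,::-1],(400,600),interpolation=cv2.INTER_CUBIC) for q,x,y in((d,230,160),(a,170,120))])
cv2.imwrite('pics/z4.png',z)
"
```

```text
t 6.03 pos [ 0.4197 -0.24    0.3933] yaw 18.3 shift [-6.5 -1.1 37. ] turn -0.0 F [-0.4 -0.1 -1.3] w 0.0172
```

View pics/z4.png

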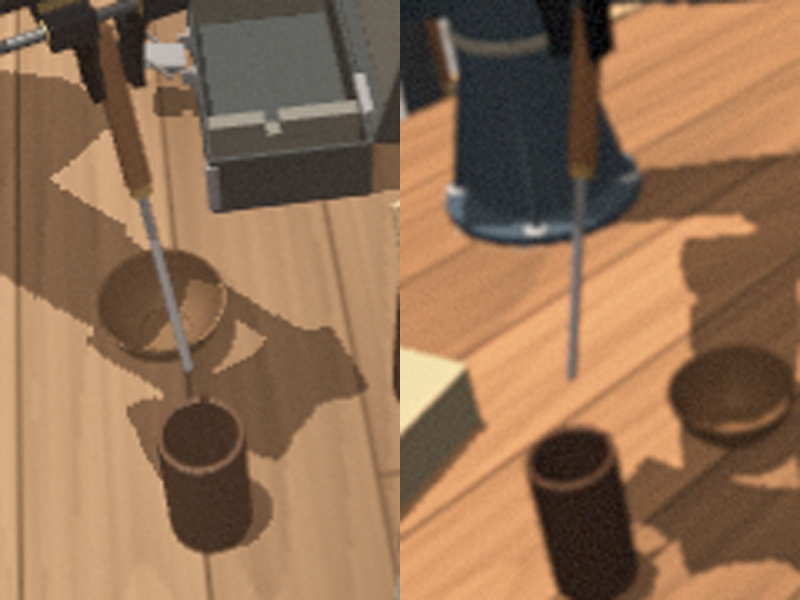

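```bash
python3 -c "
from h import *
d=load('s4.png');a=load('a4.png')
T,e=tri([(d,286.4,271),(a,221.6,233.4)]);print(T,e)
J,e=tri([(d,230+145/3.333,160+192/3.333),(a,170+580/3.333-40*3-.0,120+172/3.333)]) if 0 else tri([(d,230+145/3.333,160+192/3.333),(a,170+(580-400)/3.333,120+172/3.333)]);print(J,e)
T,e=tri([(d,286.4,271),(a,170+172/3.333,233.4)]);print(T,e)
u=(J-T)/np.linalg.norm(J-T);print(np.linalg.norm(J-T),np.degrees(np.arccos(u[2])),np.degrees(np.arctan2(u[1],u[0])))
"
```

```text
[ 0.44701802 -0.3142037   0.18382279] [np.float64(0.6339383291268917), np.float64(0.6508668764128752)]
[ 0.43326928 -0.26716929  0.31999108] [np.float64(0.6401126431761113), np.float64(0.6350517837654907)]
[ 0.44701786 -0.31419271  0.18381163] [np.float64(0.6351967857131758), np.float64(0.6521579325251208)]
0.14472410658277804 19.7867676280173 106.297721896477
```

Call:
move_arm(commands=[[0.95,-50,30,-30,0],[0.95,-57,60,-57,3],[0.95,-57,90,-86,8],[0.95,-57,120,-115,13],[0.95,-57,150,-144,18],[0.95,-57,180,-172,18],[0.95,-57,196,-188,18],[0.95,-57,196,-188,18]])

```text
time: 6.8
position: [0.5476, 0.0069, 0.4439]
tool_rot: [0.497, 0.505, -0.496, 0.501]
ft_force: [0.2, -0.5, -1.4]
grip_width: 0.0171
```

```bash
python3 -c "
from h import *
to([.547,0,.45],0)
c=shot('wrist','w5.png')
to([.547,0,.45],0)
"
```

```text
t 6.8 pos [0.5476 0.0069 0.4439] yaw 0.7 shift [-6.1 -0.7  6.9] turn 0.7 F [ 0.2 -0.5 -1.4] w 0.0171
t 6.85 pos [0.5463 0.0037 0.444 ] yaw 0.6 shift [-6.1  0.7  3.7] turn 0.6 F [-0.1 -0.3 -0.5] w 0.0167
```

View pics/w5.png

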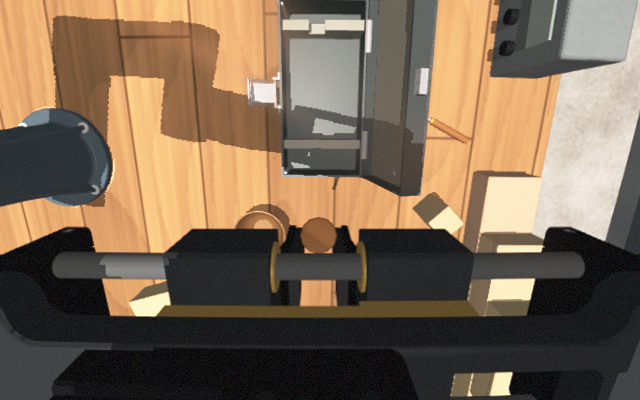

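```bash
python3 -c "
from h import *
c=shot('wrist','w6.png')
to([.547,0,.45],0)
cv2.imwrite('pics/w6c.png',cv2.resize(c['image'][0:200,240:450,::-1],None,fx=3.8,fy=3,interpolation=cv2.INTER_CUBIC))
"
```

```text
t 6.9 pos [0.5456 0.0017 0.4443] yaw 0.45 shift [-5.7  1.4  1.7] turn 0.45 F [ 0.  -0.6 -0.5] w 0.0169
```

View pics/w6c.png

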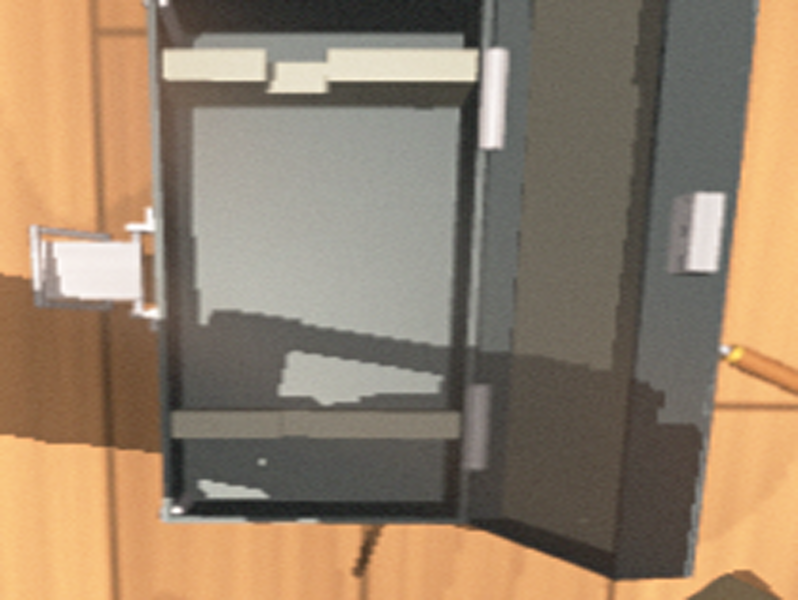

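```bash
cat > fit2.py <<'E'
from casefit import *
c=load('w6.png');b=load('side0.png');a=load('scene0.png')
W=lambda x,y:(240+x/3.8,y/3)
ob=[(c,W(163,520),(-75,-150,70)),(c,W(468,521),(75,-150,70)),(c,W(163,82),(-71,104,58)),(c,W(478,82),(71,104,58)),(c,W(267,82),(-24,104,58)),(c,W(328,81),(4,104,58)),
(c,W(268,93),(-24,104,36)),(c,W(328,93),(4,104,36)),(c,W(171,437),(-71,-98,58)),(c,W(461,437),(71,-98,58)),(c,W(171,411),(-71,-82,58)),(c,W(461,411),(71,-82,58))]
def f(p):
    r=[]
    for cc,uv,X in ob:
        r+=list(proj(cc,tw(p,X)+[0,0,p[3]])[0]-uv)
    return np.array(r)
s=least_squares(f,[0.55,0.126,0,0],x_scale=.1)
print(s.x,np.abs(f(s.x)).max()); print(f(s.x).reshape(-1,2).round(1))
s2=least_squares(lambda q:f(np.r_[q,0]),[0.55,0.126,0],x_scale=.1)
print(s2.x,f(np.r_[s2.x,0]).reshape(-1,2).round(1).tolist())
for n,X in [('narrow',(-10,-90,45)),('wide',(-10,112,45))]: print(n,tw(s.x,X),tw(s2.x,X))
E
python3 fit2.py
```

```text
[ 0.55290056  0.12808     0.00799287 -0.00531156] 0.5656639622188777
[[ 0.5  0.4]
 [-0.4  0.5]
 [-0.  -0.3]
 [-0.4 -0. ]
 [-0.1 -0.3]
 [ 0.1  0.1]
 [ 0.  -0.1]
 [-0.1 -0.1]
 [ 0.6 -0.2]
 [-0.5  0.1]
 [ 0.4 -0.2]
 [-0.1  0.1]]
[0.55287173 0.12742913 0.00801502] [[0.2, 1.3], [-0.1, 1.3], [-0.4, -0.8], [0.1, -0.6], [-0.2, -0.8], [0.2, -0.5], [-0.1, -0.6], [-0.1, -0.6], [0.2, 0.4], [-0.1, 0.7], [0.0, 0.3], [0.3, 0.6]]
narrow [0.54362023 0.03800294 0.045     ] [0.54359339 0.03735187 0.045     ]
wide [0.54200569 0.23999649 0.045     ] [0.54197437 0.23934538 0.045     ]
```

```bash
cat >> casefit.py <<'E'
CP=[0.5529,0.1278,0.008]
def g2t(y,z,x=-10): # case mm of grasp point -> TCP world
    return tw(CP,(x,y,z+6))
E
python3 -c "
from casefit import *
to(g2t(-44,300),0.46)
"
```

```text
t 6.9 pos [0.5456 0.0017 0.4443] yaw 0.45 shift [138.4  -0.9 -82. ] turn -0.01 F [ 0.  -0.6 -0.5] w 0.0169
```

Call:
move_arm(commands=[[0.95,0,-1,-40,0],[0.95,20,-1,-82,0],[0.95,60,-1,-82,0],[0.95,100,-1,-82,0],[0.95,138,-1,-82,0],[0.95,138,-1,-82,0],[0.95,138,-1,-82,0]])

```text
time: 7.48
position: [0.5427, 0.081, 0.3072]
tool_rot: [0.498, 0.502, -0.501, 0.499]
ft_force: [0.4, -0.0, -0.1]
grip_width: 0.017
```

```bash
python3 -c "
from casefit import *
to(g2t(-44,300),0.46)
d=shot('side','s7.png');a=shot('scene','a7.png')
z=np.hstack([cv2.resize(q['image'][y:y+120,x:x+80,::-1],(400,600),interpolation=cv2.INTER_CUBIC) for q,x,y in((d,270,120),(a,300,120))])
cv2.imwrite('pics/z7.png',z)
to(g2t(-44,300),0.46)
"
```

```text
t 7.48 pos [0.5427 0.081  0.3072] yaw 0.15 shift [ 1.2  0.5 -2.7] turn -0.31 F [ 0.4 -0.  -0.1] w 0.017
t 7.58 pos [0.5461 0.0812 0.3115] yaw 0.16 shift [ 5.5 -2.9 -2.5] turn -0.3 F [-0.6 -0.2 -0.3] w 0.017
```

View pics/z7.png

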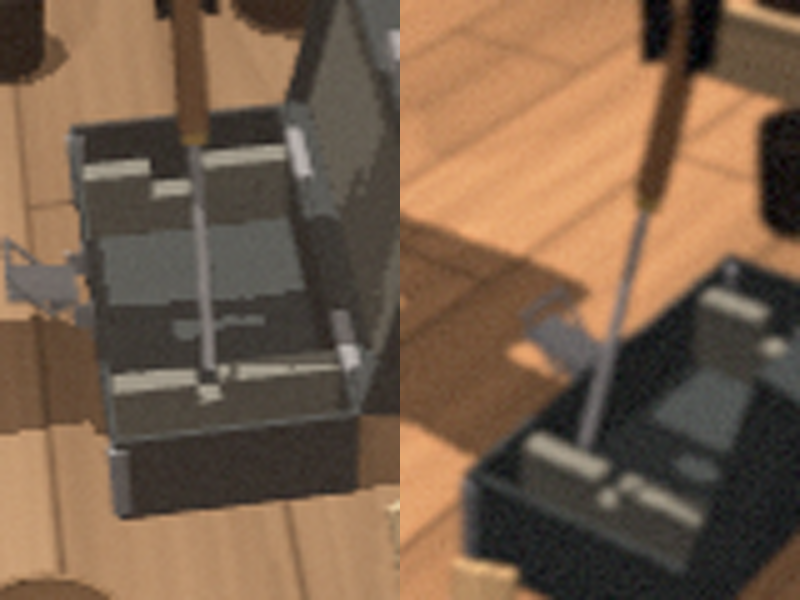

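```bash
python3 -c "
from casefit import *
d=load('s7.png');a=load('a7.png')
Ti=np.linalg.inv(caseT(CP))
def rep(n,A,B):
    X,e=tri([(d,*A),(a,*B)]);print(n,(Ti@np.r_[X,1])[:3].round(4),np.round(e,1));return X
T=rep('tip',(311.8,194.4),(337,209))
N=rep('notch floor',(311.8,198.6),(341.6,219.4))
J=rep('J',(270+194/5,120+142/5),(300+(648-400)/5,120+208/5))
u=J-T;print(np.linalg.norm(u),np.degrees(np.arctan2(np.hypot(*u[:2]),u[2])),u)
print(proj(d,tw(CP,(-10,-98,41.5))),proj(a,tw(CP,(-10,-98,41.5))))
to(g2t(-44,300),.46)
"
```

```text
tip [-0.0095 -0.1219  0.0971] [1.4 1.5]
notch floor [-0.0073 -0.0959  0.0466] [0.3 0.3]
J [-0.0073 -0.0688  0.2289] [1.  1.1]
0.142070000323205 21.967007700608878 [0.00178769 0.05311442 0.13175563]
[[311.07126741 200.00882233]] [[340.22813292 221.04006284]]
t 7.58 pos [0.5461 0.0812 0.3115] yaw 0.16 shift [ 5.5 -2.9 -2.5] turn -0.3 F [-0.6 -0.2 -0.3] w 0.017
```

Call:
move_arm(commands=[[0.95,25,-1,0,0],[0.95,50,-1,0,0],[0.95,70,-1,0,0],[0.95,86,-1,0,0],[0.95,86,-1,0,0]])

```text
time: 8.0
position: [0.5436, 0.0818, 0.2233]
tool_rot: [0.499, 0.501, -0.499, 0.501]
ft_force: [-1.4, 0.8, -0.3]
grip_width: 0.0169
```

```bash
python3 -c "
from casefit import *
to(g2t(-44,215),0.46)
d=shot('side','s8.png');a=shot('scene','a8.png')
z=np.hstack([cv2.resize(q['image'][y:y+80,x:x+60,::-1],(400,533),interpolation=cv2.INTER_CUBIC) for q,x,y in((d,280,150),(a,305,170))])
cv2.imwrite('pics/z8.png',z)
to(g2t(-44,215),0.46)
"
```

```text
t 8.0 pos [0.5436 0.0818 0.2233] yaw 0.21 shift [ 2.3 -0.4 -1.9] turn -0.25 F [-1.4  0.8 -0.3] w 0.0169
t 8.1 pos [0.5454 0.0819 0.2257] yaw 0.23 shift [ 4.7 -2.1 -1.8] turn -0.23 F [-0.6  0.3 -0. ] w 0.0168
```

View pics/z8.png

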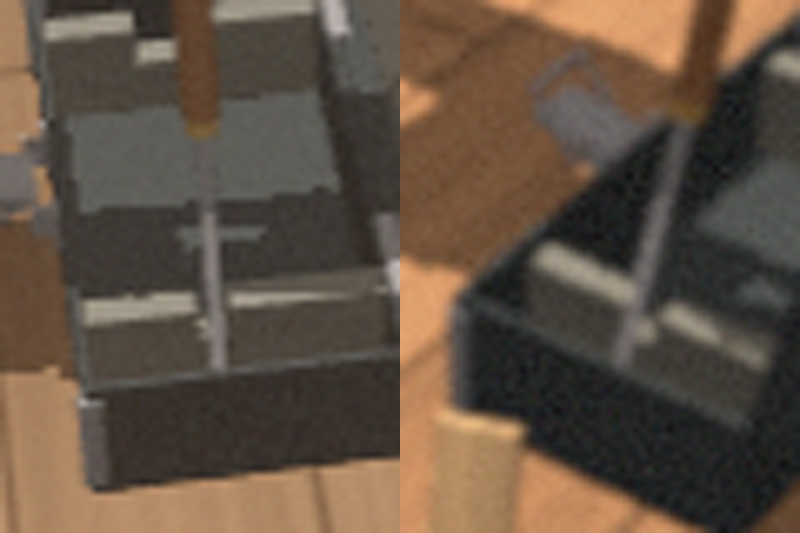

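Call:
move_arm(commands=[[0.95,5,-1,-10,0],[0.95,10,-1,-22,0.2],[0.95,16,-1,-34,0.2],[0.95,24,-1,-47,0.2],[0.95,34,-1,-60,0.2],[0.95,45,-1,-72,0.2],[0.95,57,-1,-84,0.2],[0.95,57,-1,-84,0.2]], newtons=15)

```text
time: 8.77
position: [0.5401, 0.1688, 0.1635]
tool_rot: [0.498, 0.502, -0.5, 0.5]
ft_force: [-0.4, -0.2, -0.9]
grip_width: 0.0171
```

```bash
python3 -c "
from casefit import *
to(g2t(41.5,163),0.46)
d=shot('side','s9.png');a=shot('scene','a9.png')
z=np.hstack([cv2.resize(q['image'][y:y+100,x:x+70,::-1],(400,571),interpolation=cv2.INTER_CUBIC) for q,x,y in((d,275,130),(a,305,140))])
cv2.imwrite('pics/z9.png',z)
"
```

```text
t 8.77 pos [0.5401 0.1688 0.1635] yaw 0.22 shift [-5.5  2.4 -0.4] turn -0.24 F [-0.4 -0.2 -0.9] w 0.0171
```

View pics/z9.png

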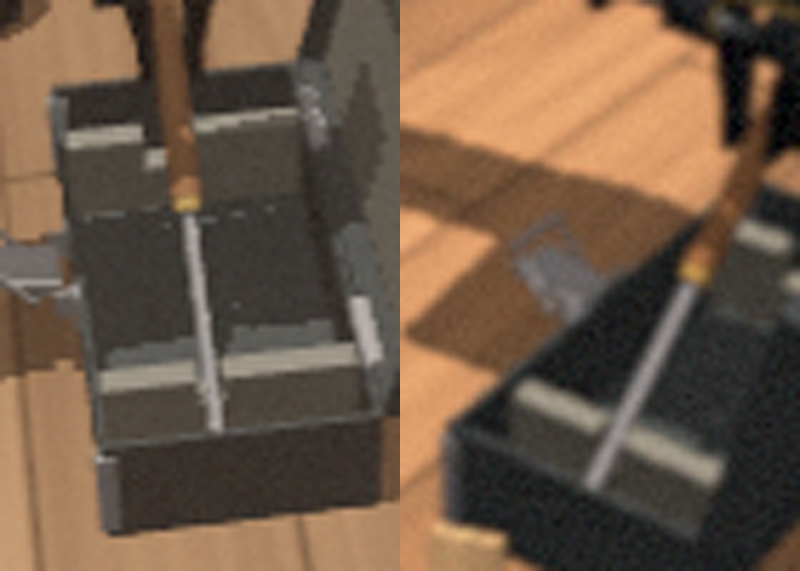

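Call:
move_arm(commands=[[0.95,12,1,-10,0.2],[0.95,26,1,-19,0.2],[0.95,40,1,-27,0.2],[0.95,55,1,-33,0.2],[0.95,65,1,-36,0.2],[0.95,65,1,-36,0.2]])

```text
time: 9.37
position: [0.5419, 0.2027, 0.0994]
tool_rot: [-0.5, -0.5, 0.502, -0.499]
ft_force: [-0.1, -0.6, 0.2]
grip_width: 0.0173
```

```bash
python3 -c "
from casefit import *
to(g2t(78,98),0.46)
d=shot('side','s10.png');a=shot('scene','a10.png')
to(g2t(78,98),0.46)
z=np.hstack([cv2.resize(q['image'][y:y+100,x:x+70,::-1],(400,571),interpolation=cv2.INTER_CUBIC) for q,x,y in((d,275,130),(a,305,140))])
cv2.imwrite('pics/z10.png',z)
"
```

```text
t 9.37 pos [0.5419 0.2027 0.0994] yaw -0.12 shift [-4.7  0.4 -3. ] turn -0.58 F [-0.1 -0.6  0.2] w 0.0173
t 9.47 pos [0.5431 0.2022 0.1013] yaw -0.15 shift [-2.7 -0.8 -3.5] turn -0.61 F [-0.5 -1.5 -0.2] w 0.017
```

View pics/z10.png

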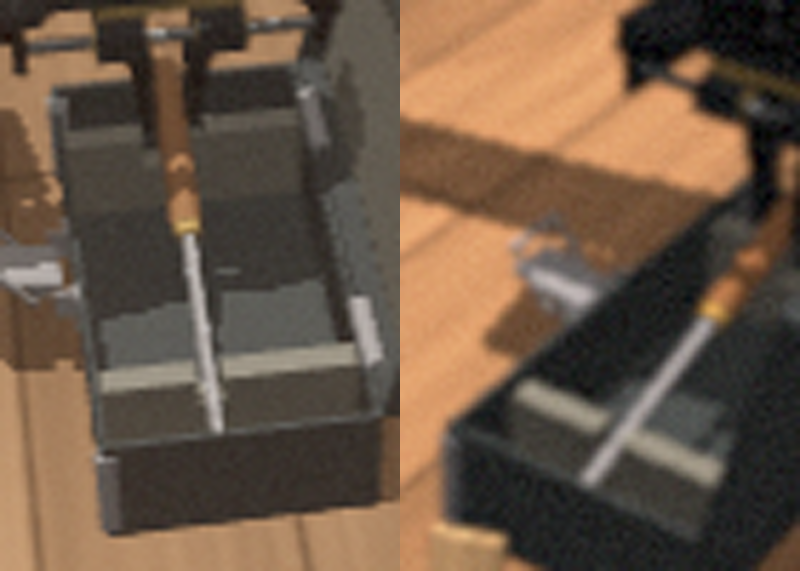

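Call:
move_arm(commands=[[0.95,14,-1,-6,-0.6],[0.95,28,-1,-9,-0.6],[0.95,40,-1,-11,-0.6],[0.95,49,-1,-12,-0.6],[0.95,50,-1,-12,-0.6],[0.95,50,-1,-12,-0.6]])

```text
time: 9.97
position: [0.5421, 0.2142, 0.0513]
tool_rot: [0.498, 0.502, -0.498, 0.502]
ft_force: [-0.7, 0.5, -0.2]
grip_width: 0.0169
```

```bash
python3 -c "
from casefit import *
to(g2t(87,45),0.46)
d=shot('side','s11.png');a=shot('scene','a11.png')
to(g2t(87,45),0.46)
z=np.hstack([cv2.resize(q['image'][y:y+100,x:x+70,::-1],(400,571),interpolation=cv2.INTER_CUBIC) for q,x,y in((d,275,130),(a,320,140))])
cv2.imwrite('pics/z11.png',z)
"
```

```text
t 9.97 pos [0.5421 0.2142 0.0513] yaw 0.45 shift [ 0.3  0.1 -0.5] turn -0.01 F [-0.7  0.5 -0.2] w 0.0169
t 10.07 pos [0.5426 0.2142 0.0521] yaw 0.45 shift [ 1.  -0.4 -0.5] turn -0.01 F [-0.2 -0.5 -0.3] w 0.0171
```

View pics/z11.png

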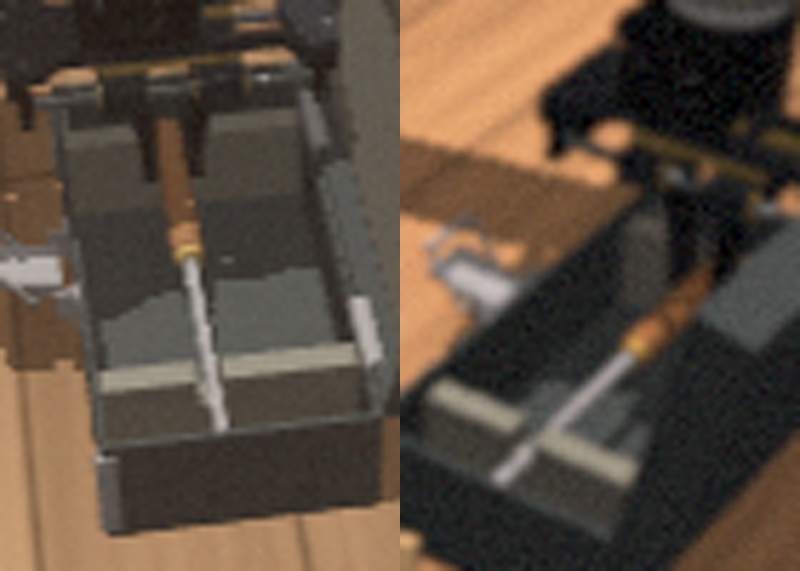

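```bash
python3 -c "
from casefit import *
d=load('s11.png');a=load('a11.png');Ti=np.linalg.inv(caseT(CP))
for A,B in [((313.7,205.3),(337.5,224)),((307.6,173.8),(361.1,200.9))]:
    X,e=tri([(d,*A),(a,*B)]);print((Ti@np.r_[X,1])[:3].round(4),np.round(e,1))
for q in (d,a): print(proj(q,[tw(CP,(-10,-130,45)),tw(CP,(-10,20,45)),tw(CP,(-10,-130,30)),tw(CP,(-10,20,30))]).round(1).tolist())
"
```

```text
[-0.005  -0.1221  0.046 ] [0.8 0.9]
[-0.0064  0.0129  0.0504] [0.2 0.2]
[[312.4, 206.8], [306.3, 173.4], [312.6, 210.1], [306.5, 176.7]]
[[334.1, 225.8], [361.1, 201.0], [334.0, 229.7], [360.8, 204.8]]
```

Call:
move_arm(commands=[[0.95,2,0,0,0],[0.2,2,0,0,0],[0.1,2,0,0,0],[0.0,2,0,0,0],[0.0,2,0,0,0],[0.0,-5,0,0,0],[0.0,-20,0,0,0],[0.0,-40,0,0,0]])

```text
time: 10.73
position: [0.5409, 0.2142, 0.0911]
tool_rot: [0.497, 0.503, -0.499, 0.501]
ft_force: [1.3, -0.8, 0.5]
grip_width: 0.0428
```

Call:
move_arm(commands=[[0.0,-40,0,0,0],[0.0,-80,0,0,0],[0.0,-120,0,0,0],[0.0,-160,0,40,0],[0.0,-200,0,80,0],[0.0,-240,0,110,0],[0.0,-240,0,120,0],[0.0,-240,0,120,0]])

```text
time: 11.4
position: [0.5462, 0.0902, 0.3382]
tool_rot: [0.501, 0.497, -0.497, 0.505]
ft_force: [1.8, 1.5, -0.5]
grip_width: 0.0435
```

```bash
python3 -c "
from casefit import *
to(g2t(0,320),0.46)
d=shot('side','s12.png');a=shot('scene','a12.png');c=shot('wrist','w12.png')
to(g2t(0,320),0.46)
z=np.hstack([cv2.resize(q['image'][y:y+120,x:x+80,::-1],(400,600),interpolation=cv2.INTER_CUBIC) for q,x,y in((d,275,110),(a,320,130))])
cv2.imwrite('pics/z12.png',z)
"
```

```text
t 11.4 pos [0.5462 0.0902 0.3382] yaw 0.25 shift [ 12.1  -3.3 -37.6] turn -0.21 F [ 1.8  1.5 -0.5] w 0.0435
t 11.55 pos [0.5426 0.0944 0.3318] yaw 0.39 shift [  5.9   0.5 -33.3] turn -0.07 F [-0.3  0.5 -0.3] w 0.0436
```

View pics/z12.png

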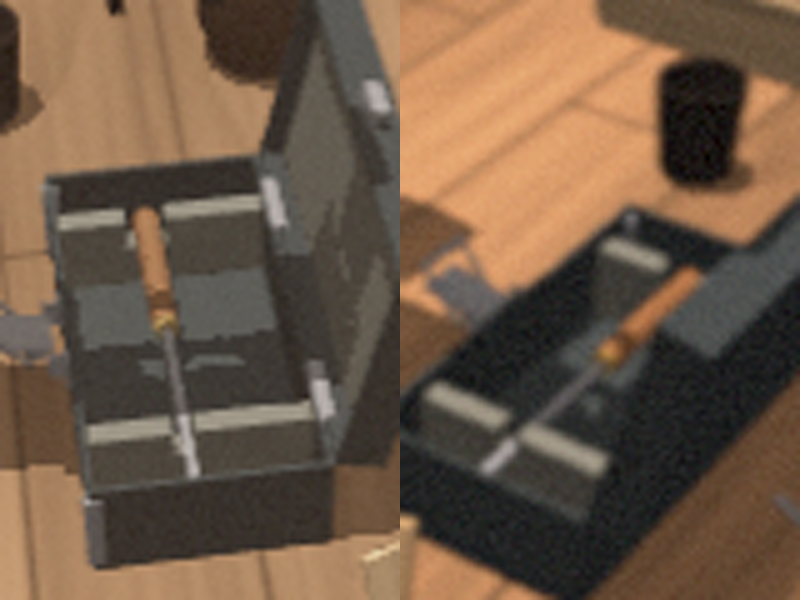

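View pics/w12.png

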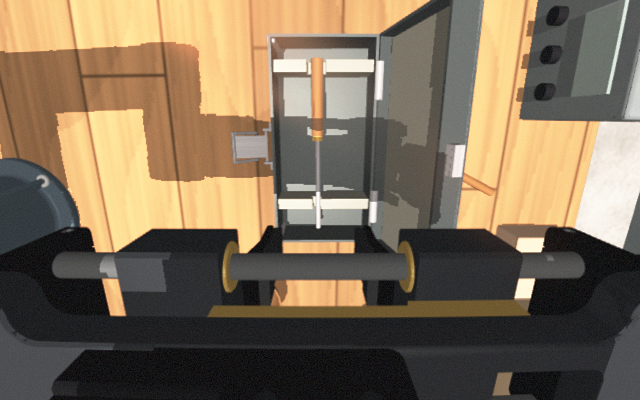

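```bash
python3 -c "
from casefit import *
c=load('w12.png');Ti=np.linalg.inv(caseT(CP))
f=lambda u,v,z:(Ti@np.r_[onplane(c,u,v,z),1])[:3].round(3)
print('end top',f(317,58.5,.054),'tip',f(319,227,.048),'J',f(317,138,.05),'wide rest far',f(300,60,.058),'near',f(300,72,.058),'nw rest',f(300,209,.058))
d=load('s12.png')
cv2.imwrite('pics/k12.png',np.hstack([cv2.resize(d['image'][90:230,260:400,::-1],(560,560),interpolation=cv2.INTER_CUBIC)]))
"
```

```text
end top [-0.009  0.122  0.054] tip [-0.007 -0.132  0.048] J [-0.01   0.012  0.05 ] wide rest far [-0.033  0.119  0.058] near [-0.033  0.103  0.058] nw rest [-0.037 -0.098  0.058]
```

View pics/k12.png

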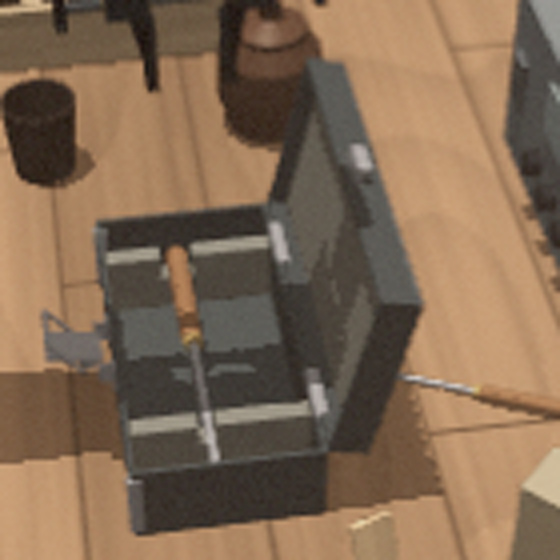

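```bash
python3 -c "
from casefit import *
d=load('s12.png')
lo=[((364.5,165),(-150,-150,32)),((355.8,166.3),(-150,-150,0)),((345.8,105.5),(-150,150,32)),((337,106.3),(-150,150,0))]
f=lambda t:np.concatenate([proj(d,tw(CP,lidpt(t[0],*X)))[0]-uv for uv,X in lo])
s=least_squares(f,[1.75]);print(s.x,s.fun.round(1))
t=s.x[0]
for r in (60,100,130,150): print(r,lidpt(t,-r,0,32),tw(CP,lidpt(t,-r,0,32)))
"
```

```text
[1.81047162] [ 1.5  1.2 -0.6 -0.9 -0.2 -0.3 -0.7 -2.2]
60 [120.32851645   0.         120.68851543] [0.67322467 0.12876262 0.12068852]
100 [129.82400515   0.         159.54511969] [0.68271985 0.12883858 0.15954512]
130 [136.94562167   0.         188.68757288] [0.68984124 0.12889555 0.18868757]
150 [141.69336602   0.         208.11587501] [0.69458883 0.12893353 0.20811588]
```

Call:
move_arm(commands=[[1,-20,20,-5,-7],[1,-20,50,-10,-14],[1,-20,90,-15,-21],[1,-20,130,-20,-28],[1,-20,165,-25,-35],[1,-20,195,-30,-42],[1,-20,200,-33,-49],[1,-20,200,-33,-56]])

```text
time: 12.22
position: [0.7436, 0.1318, 0.3462]
tool_rot: [0.201, 0.68, -0.201, 0.676]
ft_force: [-1.9, -0.1, 0.1]
grip_width: 0.0023
```

```bash
python3 -c "
from casefit import *
to([.745,.129,.195],90.46)
"
```

```text
t 12.22 pos [0.7436 0.1318 0.3462] yaw 56.96 shift [151.2  -1.1   3.6] turn -33.5 F [-1.9 -0.1  0.1] w 0.0023
```

Call:
move_arm(commands=[[1,0,-1,5,-7],[1,0,-1,5,-14],[1,0,-1,5,-21],[1,30,-1,5,-28],[1,70,-1,5,-33.5],[1,110,-1,5,-33.5],[1,150,-1,5,-33.5],[1,150,-1,5,-33.5]])

```text
time: 12.88
position: [0.7382, 0.1273, 0.188]
tool_rot: [-0.0, 0.716, 0.0, 0.698]
ft_force: [-1.4, -0.0, -2.1]
grip_width: 0.0004
```

```bash
python3 -c "
from casefit import *
to([.745,.129,.195],90.46)
d=shot('side','s13.png');a=shot('scene','a13.png')
to([.745,.129,.195],90.46)
z=np.hstack([cv2.resize(q['image'][y:y+150,x:x+120,::-1],(400,500),interpolation=cv2.INTER_CUBIC) for q,x,y in((d,290,80),(a,330,100))])
cv2.imwrite('pics/z13.png',z)
"
```

```text
t 12.88 pos [0.7382 0.1273 0.188 ] yaw 90.07 shift [-7.1  1.7  6.6] turn -0.39 F [-1.4 -0.  -2.1] w 0.0004
t 12.98 pos [0.7444 0.127  0.198 ] yaw 90.05 shift [3.  2.  0.7] turn -0.41 F [-0.3  0.5  1.4] w 0.0004
```

View pics/z13.png

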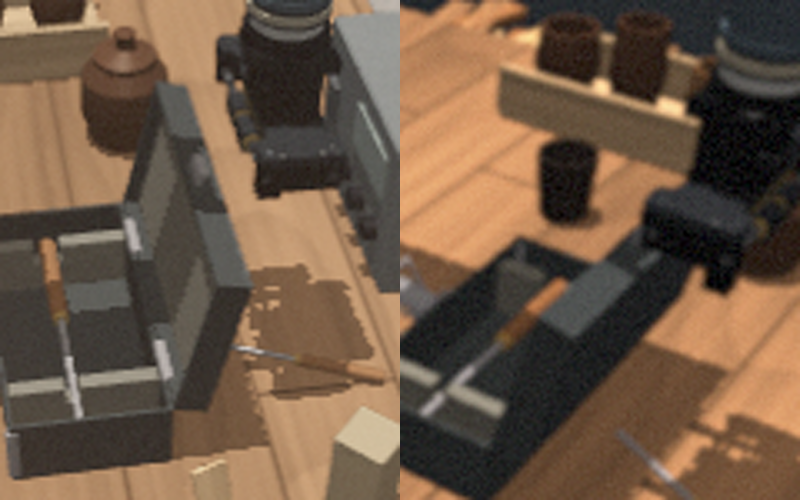

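Call:
move_arm(commands=[[1,-7,1,-25,0],[1,-10,1,-45,0],[1,-20,1,-70,0],[1,-23,1,-92,0],[1,-25,1,-115,0],[1,-22,1,-138,0],[1,-15,1,-158,0],[1,-15,1,-158,0]])

```text
time: 13.65
position: [0.5858, 0.1275, 0.22]
tool_rot: [-0.0, 0.707, 0.0, 0.707]
ft_force: [-5.4, 0.3, 6.8]
grip_width: 0.0003
```

```bash
python3 -c "
from casefit import *
to(tw(CP,(33,0,213)),90.46)
d=shot('side','s14.png');a=shot('scene','a14.png')
z=np.hstack([cv2.resize(q['image'][y:y+150,x:x+120,::-1],(400,500),interpolation=cv2.INTER_CUBIC) for q,x,y in((d,260,80),(a,320,100))])
cv2.imwrite('pics/z14.png',z)
"
```

```text
t 13.65 pos [0.5858 0.1275 0.22  ] yaw 90.04 shift [7.  0.6 0.1] turn -0.42 F [-5.4  0.3  6.8] w 0.0003
```

View pics/z14.png

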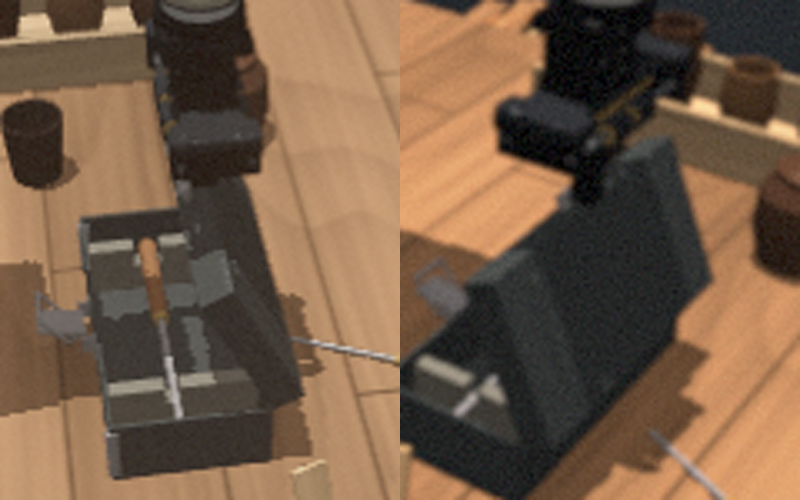

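Call:
move_arm(commands=[[1,9,0,-17,0],[1,21,0,-32,0],[1,35,0,-46,0],[1,51,0,-57,0],[1,66,0,-65,0],[1,80,0,-70,0],[1,87,0,-72,0],[1,87,0,-72,0]])

```text
time: 14.42
position: [0.5175, 0.1269, 0.1298]
tool_rot: [0.0, 0.707, -0.0, 0.707]
ft_force: [-0.9, 0.6, -0.4]
grip_width: 0.0002
```

```bash
python3 -c "
from casefit import *
to(tw(CP,(-39,0,127)),90.46)
d=shot('side','s15.png')
to(tw(CP,(-39,0,127)),90.46)
z=np.hstack([cv2.resize(q['image'][y:y+150,x:x+120,::-1],(400,500),interpolation=cv2.INTER_CUBIC) for q,x,y in((d,260,80),)])
cv2.imwrite('pics/z15.png',z)
"
```

```text
t 14.42 pos [0.5175 0.1269 0.1298] yaw 89.98 shift [ 2.8  0.6 -3.6] turn -0.48 F [-0.9  0.6 -0.4] w 0.0002
t 14.47 pos [0.5183 0.1268 0.1302] yaw 89.97 shift [ 3.2  0.7 -4.5] turn -0.49 F [-0.5 -0.3  0.1] w 0.0006
```

View pics/z15.png

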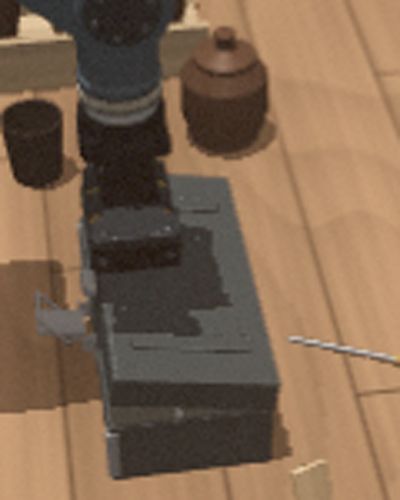

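Call:
move_arm(commands=[[1,3,0,-6,0],[1,6,0,-10,0],[1,8,0,-10,0],[1,8,0,-10,0]])

```text
time: 14.8
position: [0.506, 0.1267, 0.1213]
tool_rot: [0.0, 0.707, -0.0, 0.707]
ft_force: [0.2, 0.7, 0.4]
grip_width: 0.0005
```

Call:
move_arm(commands=[[1,3,0,0,0],[1,3,0,0,0],[1,3,0,0,0]])

```text
time: 15.05
position: [0.5064, 0.1266, 0.1183]
tool_rot: [0.0, 0.707, -0.0, 0.707]
ft_force: [-0.1, -0.7, 0.3]
grip_width: 0.0006
```

```bash
python3 -c "
from casefit import *
to(tw(CP,(-49,0,127)),90.46)
d=shot('side','s16.png');a=shot('scene','a16.png')
to(tw(CP,(-49,0,127)),90.46)
z=np.hstack([cv2.resize(q['image'][y:y+120,x:x+80,::-1],(400,600),interpolation=cv2.INTER_CUBIC) for q,x,y in((d,265,120),(a,310,150))])
cv2.imwrite('pics/z16.png',z)
"
```

```text
t 15.05 pos [0.5064 0.1266 0.1183] yaw 89.96 shift [-8.7  0.8 -2.5] turn -0.5 F [-0.1 -0.7  0.3] w 0.0006
t 15.15 pos [0.5066 0.1266 0.1185] yaw 89.96 shift [-8.5  0.8 -2.7] turn -0.5 F [-0.2 -0.2  0. ] w 0.0004
```

View pics/z16.png

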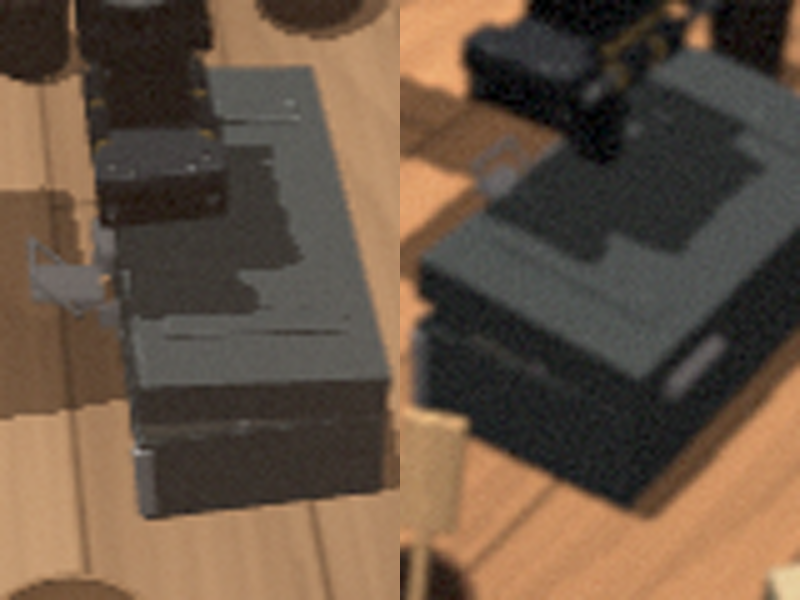

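Call:
move_arm(commands=[[1,2,0,0,0],[1,4,0,0,0],[1,4,0,0,0],[1,4,0,0,0]])

```text
time: 15.48
position: [0.5065, 0.1266, 0.1144]
tool_rot: [0.0, 0.707, -0.0, 0.707]
ft_force: [-0.0, -0.5, 0.9]
grip_width: 0.0006
```

```bash
python3 -c "
from casefit import *
d=shot('side','s17.png');a=shot('scene','a17.png')
to(tw(CP,(-49,0,127)),90.46)
z=np.hstack([cv2.resize(q['image'][y:y+80,x:x+80,::-1],(400,400),interpolation=cv2.INTER_CUBIC) for q,x,y in((d,265,140),(a,310,170))])
cv2.imwrite('pics/z17.png',z)
print(proj(d,[tw(CP,X) for X in [(-75,-150,102),(75,-150,102),(-75,-150,70),(75,-150,70),(-75,-150,0)]]).round(1).tolist())
print(proj(a,[tw(CP,X) for X in [(-75,-150,102),(75,-150,102),(-75,-150,70),(75,-150,70),(-75,-150,0)]]).round(1).tolist())
"
```

```text
t 15.58 pos [0.5066 0.1266 0.1145] yaw 89.96 shift [-12.5   0.8  -2.7] turn -0.5 F [0.8 2.  0.1] w 0.0002
[[290.7, 201.3], [341.5, 195.4], [291.4, 208.6], [341.2, 202.7], [292.8, 223.8]]
[[311.8, 205.5], [356.5, 225.5], [312.0, 214.3], [355.8, 234.5], [312.4, 232.4]]
```

View pics/z17.png

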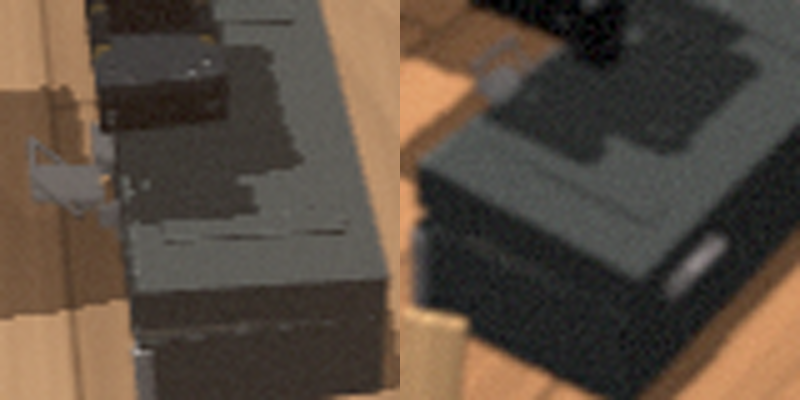

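Call:
move_arm(commands=[[1,2,0,0,0],[1,3,0,0,0],[1,3,0,0,0]])

```text
time: 15.83
position: [0.5062, 0.1266, 0.1113]
tool_rot: [0.0, 0.707, -0.0, 0.707]
ft_force: [-0.0, 0.9, 0.7]
grip_width: 0.0004
```

```bash
python3 -c "
from casefit import *
d=shot('side','s18.png');c=shot('wrist','w18.png')
to(tw(CP,(-49,0,127)),90.46)
z=np.hstack([cv2.resize(q['image'][y:y+80,x:x+80,::-1],(560,560),interpolation=cv2.INTER_CUBIC) for q,x,y in((d,265,140),)])
cv2.imwrite('pics/z18.png',z)
"
```

```text
t 15.93 pos [0.5065 0.1266 0.1115] yaw 89.96 shift [-15.5   0.8  -2.6] turn -0.5 F [-0.   0.9 -0.3] w 0.0005
```

View pics/z18.png

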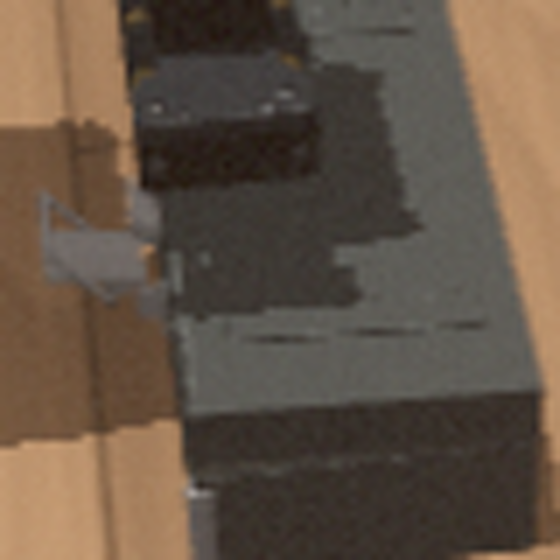

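View pics/w18.png

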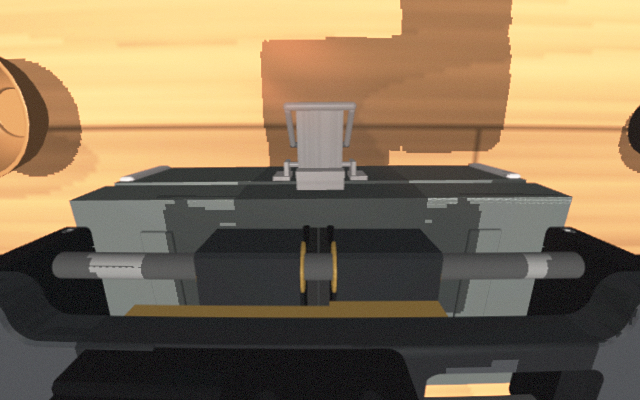

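Call:
move_arm(commands=[[1,2,0,0,0],[1,4,0,0,0],[1,4,0,0,0]])

```text
time: 16.18
position: [0.5062, 0.1266, 0.1072]
tool_rot: [0.0, 0.707, -0.0, 0.707]
ft_force: [-0.6, -0.0, 1.1]
grip_width: 0.0007
```

```bash
python3 -c "
from casefit import *
o=robot.get_obs();print(o['joint_torque'].round(2))
d=shot('side','s19.png');c=shot('scene','a19.png')
to(tw(CP,(-49,0,127)),90.46)
z=np.hstack([cv2.resize(q['image'][y:y+80,x:x+80,::-1],(400,400),interpolation=cv2.INTER_CUBIC) for q,x,y in((d,265,140),(c,320,150))])
cv2.imwrite('pics/z19.png',z)
"
```

```text
[-2.000e-02 -3.884e+01 -1.079e+01 -3.000e-02  6.000e-02 -0.000e+00]
t 16.28 pos [0.5066 0.1266 0.1074] yaw 89.96 shift [-19.6   0.8  -2.7] turn -0.5 F [-0.6 -0.5 -1. ] w 0.0008
```

View pics/z19.png

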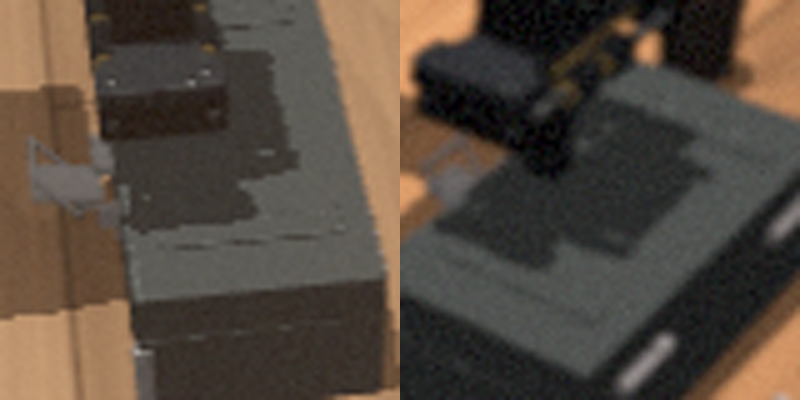

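```bash
python3 -c "
from casefit import *
d=load('s19.png');c=load('a19.png');p=np.array([.5066,.1266,.1074])
for q in (c,d):
  print(proj(q,[p-[0,0,.025],p-[.01,0,.025],p,p+[0,0,.045],tw(CP,(-75,-150,102)),tw(CP,(75,-150,102))]).round(1).tolist())
cv2.imwrite('pics/z20.png',cv2.resize(c['image'][150:240,300:400,::-1],None,fx=7,fy=6,interpolation=cv2.INTER_CUBIC))
"
```

```text
[[348.3, 190.5], [345.7, 189.4], [348.7, 183.8], [349.3, 171.3], [311.8, 205.5], [356.5, 225.5]]
[[295.4, 170.6], [292.3, 170.9], [295.0, 164.8], [294.2, 153.9], [290.7, 201.3], [341.5, 195.4]]
```

View pics/z20.png

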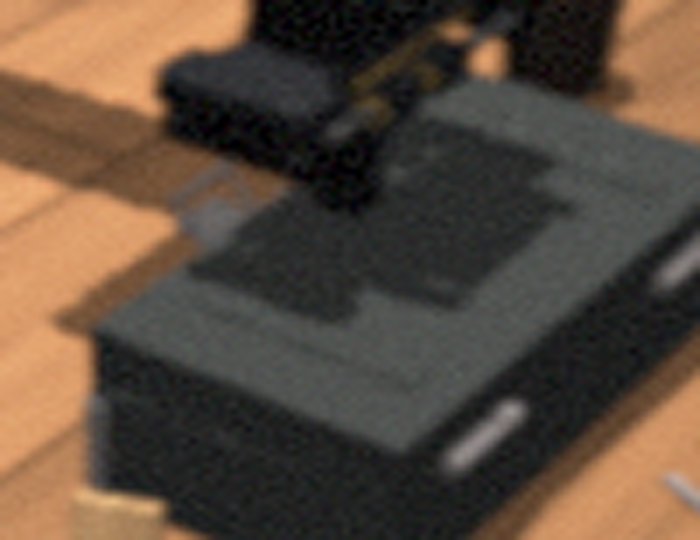

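Call:
move_arm(commands=[[1,2,0,0,0],[1,4,0,0,0],[1,4,0,0,0]])

```text
time: 16.53
position: [0.5063, 0.1266, 0.1036]
tool_rot: [0.0, 0.707, -0.0, 0.707]
ft_force: [-1.9, 0.0, 2.3]
grip_width: 0.0004
```

Call:
move_arm(commands=[[1,2,0,0,0],[1,4,0,0,0],[1,4,0,0,0]])

```text
time: 16.78
position: [0.5064, 0.1266, 0.1033]
tool_rot: [-0.0, 0.707, -0.0, 0.707]
ft_force: [-7.6, -0.6, 30.2]
grip_width: 0.0004
```

```bash
python3 -c "
from casefit import *
d=shot('side','s21.png');c=shot('scene','a21.png')
to(tw(CP,(-49,0,127)),90.46)
z=np.hstack([cv2.resize(q['image'][y:y+80,x:x+80,::-1],(400,400),interpolation=cv2.INTER_CUBIC) for q,x,y in((d,265,140),(c,320,150))])
cv2.imwrite('pics/z21.png',z)
"
```

```text
t 16.88 pos [0.5064 0.1266 0.1033] yaw 90.0 shift [-23.7   0.8  -2.5] turn -0.46 F [-7.5 -1.  30.3] w 0.0007
```

View pics/z21.png

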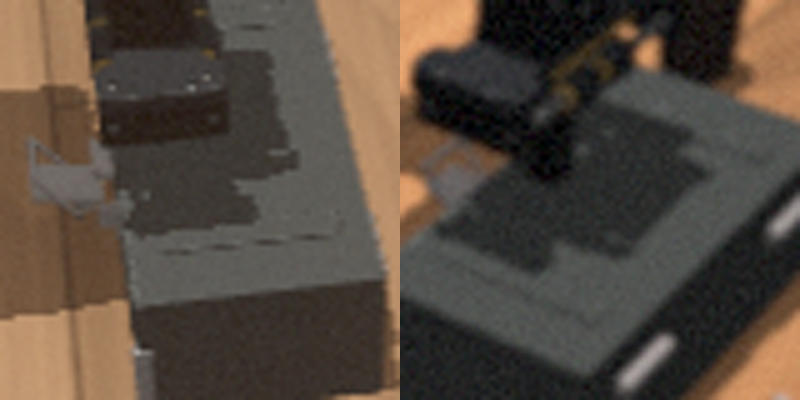

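```bash
python3 -c "
from casefit import *
q=load('a3.png');p=np.array([.4295,-.2702,.2139]);y=np.array([.949,.315,0])
for dz in (0,.025): print(proj(q,[p+y*s-[0,0,dz] for s in (-.033,.033)]).round(1).tolist())
"
```

```text
[[216.2, 208.4], [241.4, 213.8]]
[[217.9, 216.7], [242.8, 222.2]]
```

Call:
move_arm(commands=[[1,-4,0,0,0],[1,-30,0,0,0],[1,-60,0,-20,0],[1,-60,0,-60,0],[1,-60,0,-100,0],[1,-60,0,-115,0],[1,-60,0,-115,0]])

```text
time: 17.47
position: [0.3855, 0.1269, 0.1593]
tool_rot: [-0.0, 0.709, 0.0, 0.705]
ft_force: [-0.7, -0.9, 0.0]
grip_width: 0.0005
```

```bash
python3 -c "
from casefit import *
d=shot('side','s22.png');c=shot('scene','a22.png');w=shot('wrist','w22.png')
to(tw(CP,(-160,0,127)),90.46)
z=np.hstack([cv2.resize(q['image'][y:y+80,x:x+80,::-1],(400,400),interpolation=cv2.INTER_CUBIC) for q,x,y in((d,255,130),(c,310,140))])
cv2.imwrite('pics/z22.png',z)
"
```

```text
t 17.62 pos [0.3936 0.1267 0.1599] yaw 89.96 shift [32.9 -0.2 -0.8] turn -0.5 F [-0.4  1.1 -0.3] w 0.0004
```

View pics/z22.png

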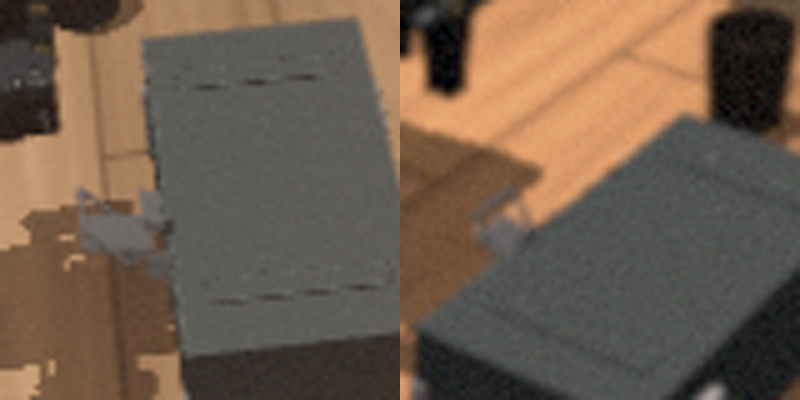

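View pics/w22.png

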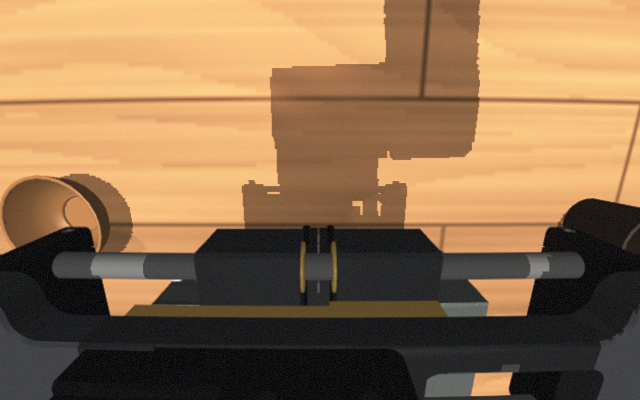

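```bash
python3 -c "
from casefit import *
q=load('a22.png');p=np.array([.3936,.1267,.16])
for dz in (-.045,0,.025): print(dz,proj(q,[p-[0,0,dz]]).round(1).tolist())
cv2.imwrite('pics/z23.png',cv2.resize(q['image'][110:170,290:350,::-1],None,fx=9,fy=9,interpolation=cv2.INTER_CUBIC))
"
```

```text
-0.045 [[319.2, 145.0]]
0 [[319.2, 157.8]]
0.025 [[319.3, 164.7]]
```

View pics/z23.png

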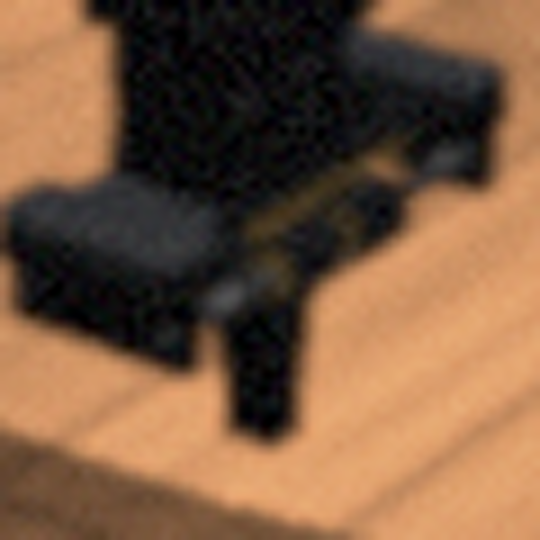

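```bash
python3 -c "
from casefit import *
q=load('a22.png')
for s in (-.095,.095):
  for dx in (-.037,.037):
    print(s,dx,[(z,proj(q,[[.3936+dx,.1267+s,z]]).round(1).tolist()[0]) for z in (.18,.205,.23)])
w=load('w22.png');print(proj(w,[[.3936,.1267,.135],[.3936,.1267,.16],[.3936,.1267,.205]]))
"
```

```text
-0.095 -0.037 [(0.18, [290.2, 161.1]), (0.205, [289.7, 153.7]), (0.23, [289.3, 146.2])]
-0.095 0.037 [(0.18, [309.7, 168.9]), (0.205, [309.5, 161.4]), (0.23, [309.3, 153.7])]
0.095 -0.037 [(0.18, [327.5, 137.7]), (0.205, [327.5, 130.8]), (0.23, [327.6, 123.7])]
0.095 0.037 [(0.18, [346.1, 144.0]), (0.205, [346.4, 137.0]), (0.23, [346.7, 129.8])]
[[317.22286089 231.00983388]
 [317.07075021 246.60756775]
 [316.65548807 289.23424439]]
```

```bash
python3 -c "
from casefit import *
q=load('s12.png')
p=np.array([.5426,.0944,.3318])
for s in (-.03,.03): print([(dz,proj(q,[p+[s,0,-dz]]).round(1).tolist()[0]) for dz in (-.03,0,.025)])
q=load('scene0.png');p=np.array([.2415,.5764,.2237]);y=np.array([.386,.922,0])
for s in (-.052,.052): print([(dz,proj(q,[p+y*s+[0,0,-dz]]).round(1).tolist()[0]) for dz in (-.03,0,.025)])
cv2.imwrite('pics/z24.png',np.hstack([cv2.resize(load('s12.png')['image'][70:130,280:340,::-1],(400,400),interpolation=cv2.INTER_CUBIC),cv2.resize(q['image'][40:100,330:390,::-1],(400,400),interpolation=cv2.INTER_CUBIC)]))
"
```

```text
[(-0.03, [293.3, 101.9]), (0, [293.9, 111.2]), (0.025, [294.4, 118.7])]
[(-0.03, [315.5, 99.9]), (0, [315.7, 109.2]), (0.025, [315.9, 116.7])]
[(-0.03, [345.7, 82.3]), (0, [345.4, 89.8]), (0.025, [345.2, 96.0])]
[(-0.03, [367.3, 77.9]), (0, [366.7, 85.2]), (0.025, [366.3, 91.2])]
```

View pics/z24.png

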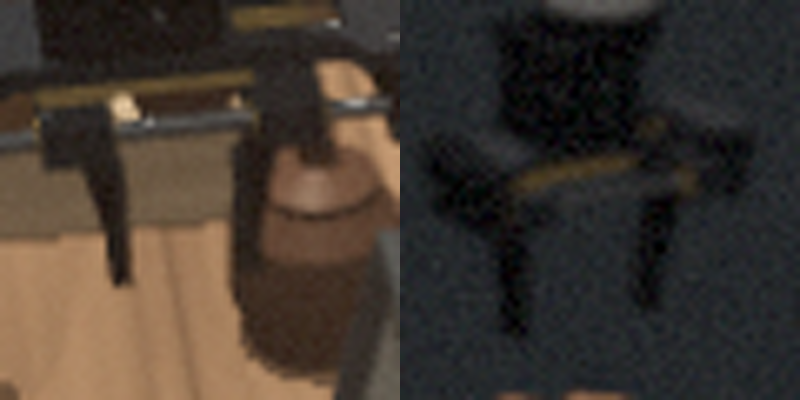

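```bash
python3 -c "
from casefit import *
d=load('s22.png');c=load('a22.png')
z=np.hstack([cv2.resize(q['image'][y:y+30,x:x+30,::-1],(400,400),interpolation=cv2.INTER_CUBIC) for q,x,y in((d,265,160),(c,318,170))])
cv2.imwrite('pics/z25.png',z)
"
```

```text
(no output)
```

View pics/z25.png

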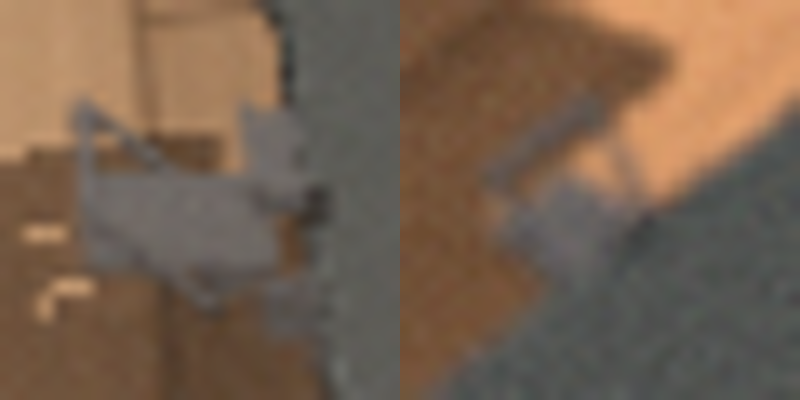

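```bash
python3 -c "
from casefit import *
d=load('s22.png');c=load('a22.png');Ti=np.linalg.inv(caseT(CP))
for A,B in [((271.2,167.9),(333,177.5)),((272.1,179.1),(325.1,183.5))]:
  X,e=tri([(d,*A),(c,*B)]);print((Ti@np.r_[X,1])[:3].round(4),np.round(e,1))
from math import sin,cos
for phi in (1.57,1.7,1.8,1.9,2.0,2.1,2.2):
  # bail pivot: lever axes (+4,-14) rotated
  rot=lambda x,z:(x*cos(phi)+z*sin(phi), -x*sin(phi)*-1+z*cos(phi))
  bx,bz=4*cos(phi)-14*sin(phi), -4*sin(phi)*-1-14*cos(phi)
  # bail dir: at bail=0 opposite lever = lever +z axis -> (sin phi, cos phi); bail -2.4 rotate toward up/out
  a=np.arctan2(cos(phi),sin(phi))+2.4
  L=42
  le=(-85-45*sin(phi)-7*cos(phi), 56-45*cos(phi)+7*sin(phi))
  print(phi,'pivot',-85+bx,56+bz,'bar',-85+bx+L*cos(a),56+bz+L*sin(a),'leverend',le)
  X=[(-85+bx+L*cos(a),s,56+bz+L*sin(a)) for s in (-20,20)]
  print(proj(d,[tw(CP,x) for x in X]).round(1).tolist(),proj(c,[tw(CP,x) for x in X]).round(1).tolist())
"
```

```text
[-0.1215  0.0217  0.0877] [0.7 0.7]
[-0.1219 -0.0242  0.0859] [1.7 1.6]
1.57 pivot -98.99681025420276 59.98885015777707 bar -129.9899278408212 88.33363208077029 leverend (-130.0055600189077, 62.96416307853984)
[[269.4, 176.3], [268.6, 167.7]] [[323.0, 182.8], [330.2, 177.3]]
1.7 pivot -99.39868532351666 61.77048216194722 bar -126.45582818749969 93.89385402789574 leverend (-128.7230050102924, 68.73965591646589)
[[270.3, 174.8], [269.5, 166.3]] [[323.9, 181.7], [331.1, 176.2]]
1.8 pivot -99.54267521106708 63.076219849216 bar -123.25765909365856 97.7403156754225 leverend (-127.23272872666716, 73.04102767733629)
[[271.3, 173.8], [270.4, 165.3]] [[324.7, 181.0], [332.0, 175.5]]
1.9 pivot -99.54135949507781 64.3112542868387 bar -119.67723211645433 101.16972188623436 leverend (-125.32047697788911, 77.17213112266955)
[[272.3, 172.9], [271.4, 164.4]] [[325.6, 180.5], [332.9, 175.0]]
2.0 pivot -99.39475132174812 65.46324541896271 bar -115.75032169871143 104.1478071670839 leverend (-123.00535635132567, 81.09168963240118)
[[273.5, 172.1], [272.6, 163.5]] [[326.7, 180.1], [333.9, 174.6]]
2.1 pivot -99.10431555148367 66.5206829309935 bar -111.51616423125992 106.64481547426897 leverend (-120.31049876700031, 84.76054027353571)
[[274.8, 171.3], [273.8, 162.8]] [[327.8, 179.9], [335.0, 174.3]]
2.2 pivot -98.67295412249564 67.4730012568532 bar -107.01706601588819 108.63579752618534 leverend (-117.26283035109414, 88.1420251032277)
[[276.1, 170.7], [275.2, 162.2]] [[328.9, 179.8], [336.2, 174.3]]
```

Call:
move_arm(commands=[[1,25,1,0,0],[1,50,1,0,0],[1,70,1,0,0],[1,77,1,0,0],[1,77,1,0,0],[1,77,1,0,0]])

```text
time: 18.12
position: [0.3927, 0.1277, 0.0824]
tool_rot: [0.0, 0.707, -0.0, 0.707]
ft_force: [0.3, -0.9, -0.0]
grip_width: 0.0004
```

```bash
python3 -c "
from casefit import *
d=shot('side','s26.png');c=shot('scene','a26.png');w=shot('wrist','w26.png')
to(tw(CP,(-152,0,81.5)),90.46)
z=np.hstack([cv2.resize(q['image'][y:y+50,x:x+50,::-1],(400,400),interpolation=cv2.INTER_CUBIC) for q,x,y in((d,250,145),(c,303,150))])
cv2.imwrite('pics/z26.png',z)
"
```

```text
t 18.27 pos [0.3926 0.1278 0.0834] yaw 89.96 shift [ 1.9 -1.2  8.3] turn -0.5 F [-0.1  0.3 -0. ] w 0.0003
```

View pics/z26.png

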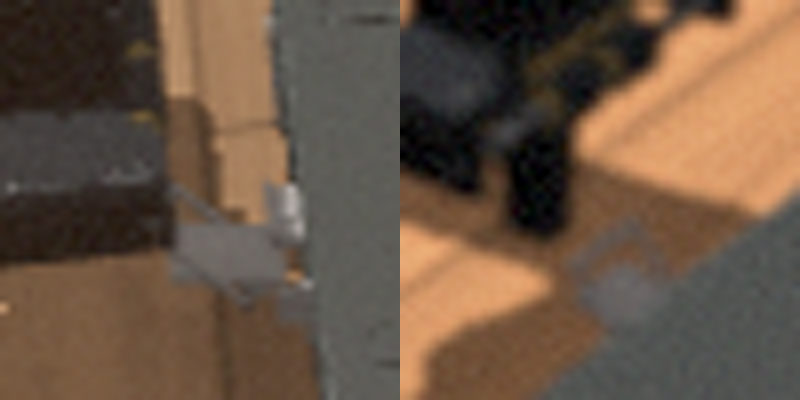

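View pics/w26.png

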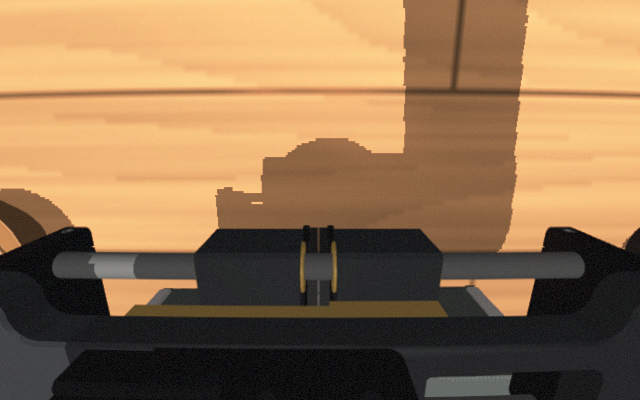

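```bash
python3 -c "
from casefit import *
q=load('a26.png')
print([(z,proj(q,[[.3926,.1278,z]]).round(1).tolist()[0]) for z in (.0584,.0834,.1)])
Ti=np.linalg.inv(caseT(CP))
print(proj(q,[tw(CP,(-81.5,0,86.5)),tw(CP,(-85,0,56)),tw(CP,(-75,0,102))]))
"
```

```text
[(0.0584, [319.3, 184.5]), (0.0834, [319.3, 178.1]), (0.1, [319.3, 173.8])]
[[339.13748419 185.50547527]
 [337.97585821 193.03175933]
 [340.99869076 182.07631174]]
```

Call:
move_arm(commands=[[1,0,1,10,0],[1,0,1,20,0],[1,0,1,28,0],[1,0,1,36,0],[1,0,1,43,0],[1,0,1,50,0],[1,0,1,54,0],[1,0,1,54,0]])

```text
time: 18.93
position: [0.4469, 0.1286, 0.0826]
tool_rot: [0.0, 0.707, -0.0, 0.708]
ft_force: [-0.1, -0.1, 0.6]
grip_width: 0.0004
```

```bash
python3 -c "
from casefit import *
d=shot('side','s27.png');c=shot('scene','a27.png');w=shot('wrist','w27.png')
to(tw(CP,(-104,0,81.5)),90.46)
z=np.hstack([cv2.resize(q['image'][y:y+50,x:x+50,::-1],(400,400),interpolation=cv2.INTER_CUBIC) for q,x,y in((d,255,145),(c,310,150))])
cv2.imwrite('pics/z27.png',z)
"
```

```text
t 19.08 pos [0.4447 0.1287 0.0824] yaw 89.97 shift [ 0.9 -1.7  4.2] turn -0.49 F [ 0.4  1.1 -0.6] w 0.0005
```

View pics/z27.png

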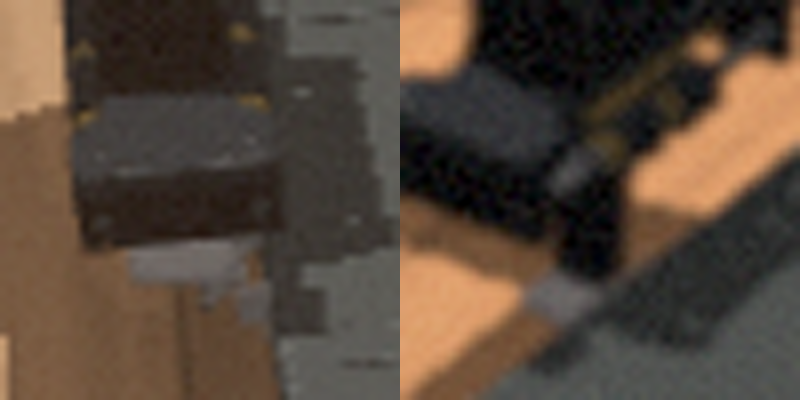

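View pics/w27.png

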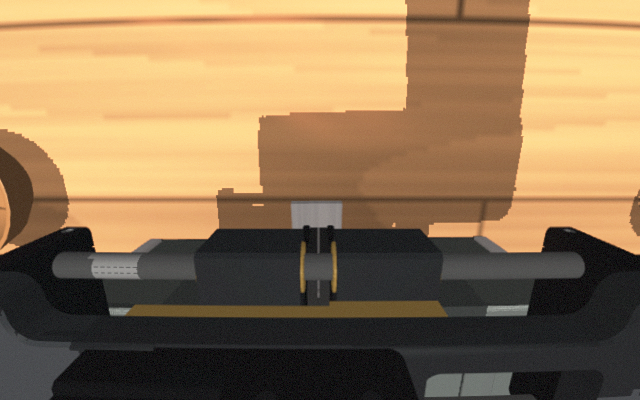

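Call:
move_arm(commands=[[1,-1,0,4,0],[1,-2,0,8,0],[1,-2,0,8,0],[1,-2,0,8,0]])

```text
time: 19.42
position: [0.4526, 0.1287, 0.0844]
tool_rot: [0.0, 0.708, -0.0, 0.706]
ft_force: [-2.5, -0.4, -0.3]
grip_width: 0.0001
```

```bash
python3 -c "
from casefit import *
c=shot('scene','a28.png')
to(tw(CP,(-104,0,81.5)),90.46)
cv2.imwrite('pics/z28.png',cv2.resize(c['image'][160:210,310:360,::-1],(500,500),interpolation=cv2.INTER_CUBIC))
"
```

```text
t 19.47 pos [0.4526 0.1287 0.0844] yaw 89.97 shift [ 2.9 -1.7 -3.7] turn -0.49 F [-1.9  0.9  0.1] w 0.0007
```

View pics/z28.png

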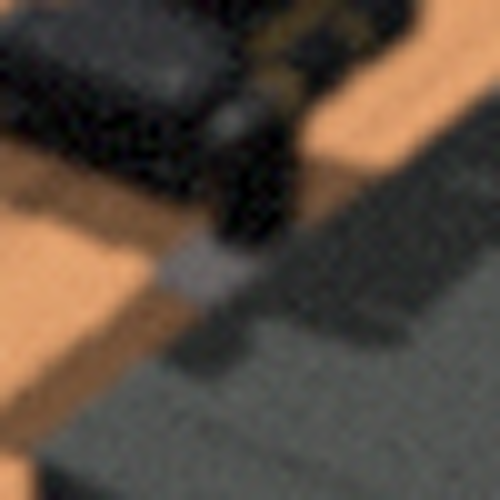

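Call:
move_arm(commands=[[1,-2,0,-10,0],[1,-2,0,-30,0],[1,-10,0,-50,0],[1,-40,0,-55,0],[1,-50,0,-55,0],[1,-50,0,-55,0]])

```text
time: 19.97
position: [0.3996, 0.1289, 0.1367]
tool_rot: [0.0, 0.705, 0.0, 0.709]
ft_force: [0.7, -0.1, -0.1]
grip_width: 0.0006
```

```bash
python3 -c "
from casefit import *
d=shot('side','s29.png');c=shot('scene','a29.png')
to(tw(CP,(-152,0,131.5)),90.46)
z=np.hstack([cv2.resize(q['image'][y:y+40,x:x+40,::-1],(400,400),interpolation=cv2.INTER_CUBIC) for q,x,y in((d,262,155),(c,315,165))])
cv2.imwrite('pics/z29.png',z)
"
```

```text
t 20.07 pos [0.3991 0.1287 0.135 ] yaw 89.97 shift [ 3.5 -2.1  1.8] turn -0.49 F [ 0.9 -0.1  0.2] w 0.0005
```

View pics/z29.png

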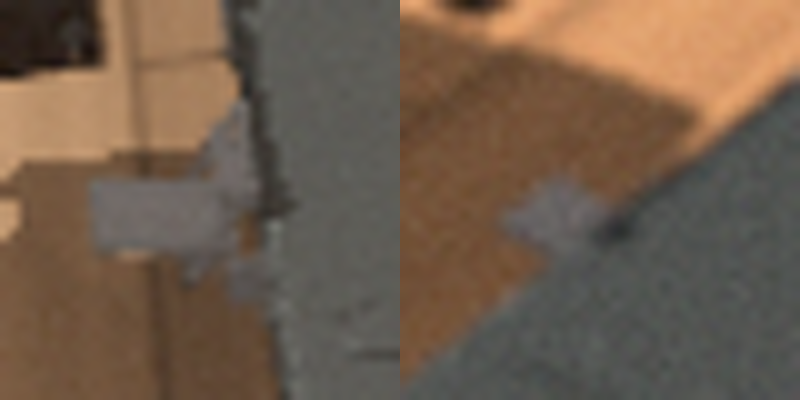

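Call:
move_arm(commands=[[1,-40,0,0,0],[1,-60,0,30,0],[1,-60,0,70,0],[1,-60,0,110,0],[1,-60,0,125,0],[1,-60,0,125,0],[1,-60,0,125,0]])

```text
time: 20.65
position: [0.523, 0.1284, 0.1928]
tool_rot: [0.0, 0.708, -0.0, 0.706]
ft_force: [-1.3, -1.0, -0.9]
grip_width: 0.0005
```

```bash
python3 -c "
from casefit import *
w=shot('wrist','w30.png')
to(tw(CP,(-30,0,180)),90.46)
cv2.imwrite('pics/z30.png',cv2.resize(w['image'][100:235,240:400,::-1],None,fx=5,fy=4.4,interpolation=cv2.INTER_CUBIC))
"
```

```text
t 20.7 pos [0.5216 0.1285 0.1929] yaw 89.96 shift [12.9 -1.   1.4] turn -0.5 F [-0.4  0.6 -0.2] w 0.0004
```

View pics/z30.png

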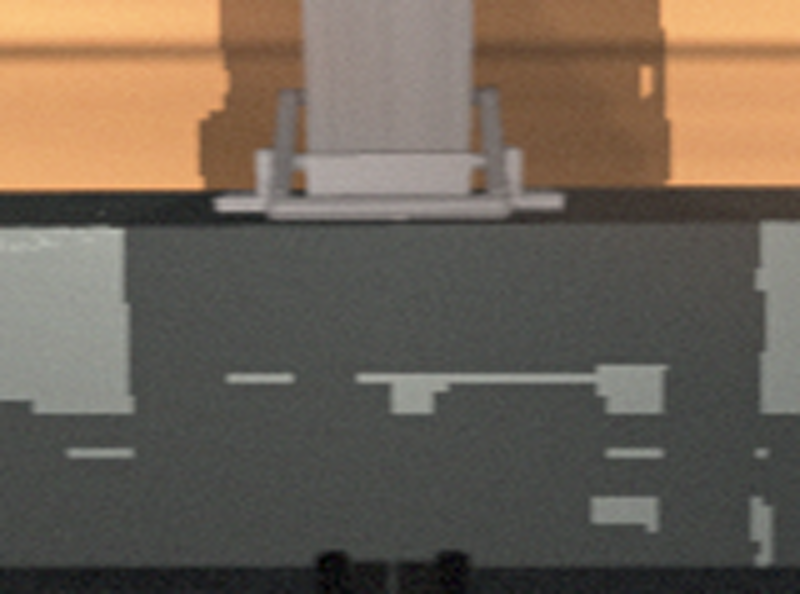

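Call:
move_arm(commands=[[1,0,-1,-40,0],[1,20,-1,-75,0],[1,50,-1,-83,0],[1,80,-1,-83,0],[1,106,-1,-83,0],[1,106,-1,-83,0]])

```text
time: 21.2
position: [0.4348, 0.1276, 0.0851]
tool_rot: [0.0, 0.711, -0.0, 0.703]
ft_force: [-0.0, 0.8, -1.2]
grip_width: 0.0005
```

```bash
python3 -c "
from casefit import *
to(tw(CP,(-114,0,85)),90.46)
c=shot('scene','a31.png')
to(tw(CP,(-114,0,85)),90.46)
"
```

```text
t 21.2 pos [0.4348 0.1276 0.0851] yaw 89.97 shift [ 0.  -0.7  4.2] turn -0.49 F [-0.   0.8 -1.2] w 0.0005
t 21.25 pos [0.4365 0.1276 0.0868] yaw 89.98 shift [ 1.8 -0.8  2.5] turn -0.48 F [-0.6 -0.2 -0.3] w 0.0002
```

Call:
move_arm(commands=[[1,12,0,2,0],[1,22,0,3,0],[1,30,0,2,0],[1,37,0,3,0],[1,43,0,6,0],[1,45,0,9,0],[1,45,0,9,0]])

```text
time: 21.83
position: [0.4485, 0.1277, 0.0431]
tool_rot: [0.0, 0.708, -0.0, 0.706]
ft_force: [-1.6, -0.9, -0.9]
grip_width: 0.0006
```

```bash
python3 -c "
from casefit import *
d=shot('side','s32.png');c=shot('scene','a32.png')
to(tw(CP,(-108,0,43)),90.46)
z=np.hstack([cv2.resize(q['image'][y:y+50,x:x+50,::-1],(400,400),interpolation=cv2.INTER_CUBIC) for q,x,y in((d,255,150),(c,310,160))])
cv2.imwrite('pics/z32.png',z)
"
```

```text
t 21.93 pos [0.4485 0.1276 0.0433] yaw 89.97 shift [ 0.3 -0.7 -3.6] turn -0.49 F [-2.4  0.  -1.8] w 0.0002
```

View pics/z32.png

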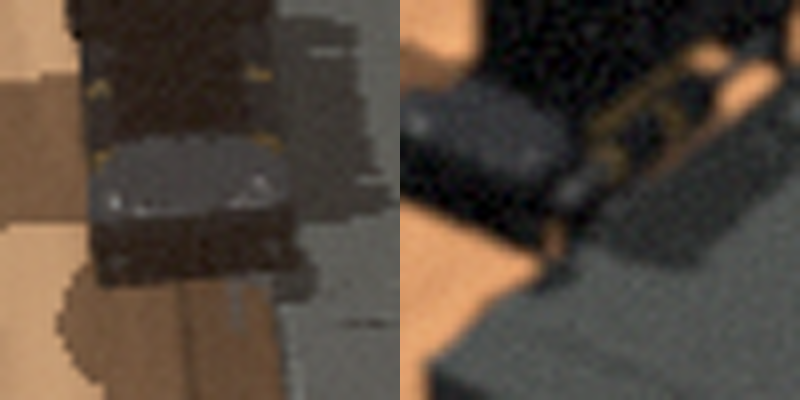

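Call:
move_arm(commands=[[1,0,0,3,0],[1,0,0,6,0],[1,0,0,8,0],[1,0,0,8,0]])

```text
time: 22.27
position: [0.4486, 0.1276, 0.0434]
tool_rot: [-0.0, 0.713, -0.0, 0.701]
ft_force: [-12.9, -0.6, 8.6]
grip_width: 0.0003
```

Call:
move_arm(commands=[[1,0,0,12,0],[1,0,0,12,0],[1,0,0,-5,0],[1,0,0,-30,0],[1,0,0,-50,0],[1,-20,0,-55,0],[1,-40,0,-55,0],[1,-60,0,-55,0]])

```text
time: 22.93
position: [0.4029, 0.1277, 0.1045]
tool_rot: [0.0, 0.707, -0.0, 0.708]
ft_force: [0.6, -0.1, 0.3]
grip_width: 0.0005
```

```bash
python3 -c "
from casefit import *
d=shot('side','s33.png');c=shot('scene','a33.png')
to(tw(CP,(-152,0,131.5)),90.46)
z=np.hstack([cv2.resize(q['image'][y:y+40,x:x+40,::-1],(400,400),interpolation=cv2.INTER_CUBIC) for q,x,y in((d,262,155),(c,315,165))])
cv2.imwrite('pics/z33.png',z)
"
```

```text
t 23.03 pos [0.4058 0.1279 0.1063] yaw 89.98 shift [-25.3  -1.3  -4.6] turn -0.48 F [ 0.2 -0.7  0.8] w 0.0007
```

View pics/z33.png

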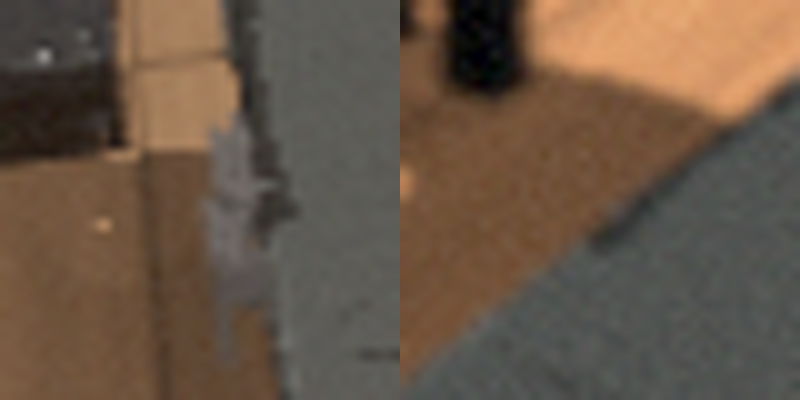

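Call:
move_arm(commands=[[1,-40,0,0,0],[1,-80,0,20,0],[1,-88,0,60,0],[1,-88,0,100,0],[1,-88,0,118,0],[1,-88,0,118,0],[1,-88,0,118,0]])

```text
time: 23.62
position: [0.521, 0.1274, 0.1908]
tool_rot: [0.0, 0.707, -0.0, 0.707]
ft_force: [-0.2, -0.2, -0.5]
grip_width: 0.0002
```

```bash
python3 -c "
from casefit import *
w=shot('wrist','w34.png');d=shot('side','s34.png')
to(tw(CP,(-30,0,180)),90.46)
cv2.imwrite('pics/z34.png',cv2.resize(w['image'][100:235,240:400,::-1],None,fx=5,fy=4.4,interpolation=cv2.INTER_CUBIC))
print(proj(w,[tw(CP,(-92,y,z)) for z in (11,50) for y in (-16,16)]+[tw(CP,(-85-45*np.sin(.4)-7*np.cos(.4),16,56-45*np.cos(.4)))]).round(1).tolist())
cv2.imwrite('pics/z34s.png',cv2.resize(d['image'][150:210,260:320,::-1],None,fx=9,fy=9,interpolation=cv2.INTER_CUBIC))
"
```

```text
t 23.72 pos [0.5185 0.1276 0.1905] yaw 89.97 shift [10.5 -0.1  4.5] turn -0.49 F [ 0.2  0.  -1. ] w 0.0004
[[303.5, 130.9], [331.4, 130.7], [301.6, 132.2], [333.1, 132.0], [331.6, 115.3]]
```

View pics/z34.png

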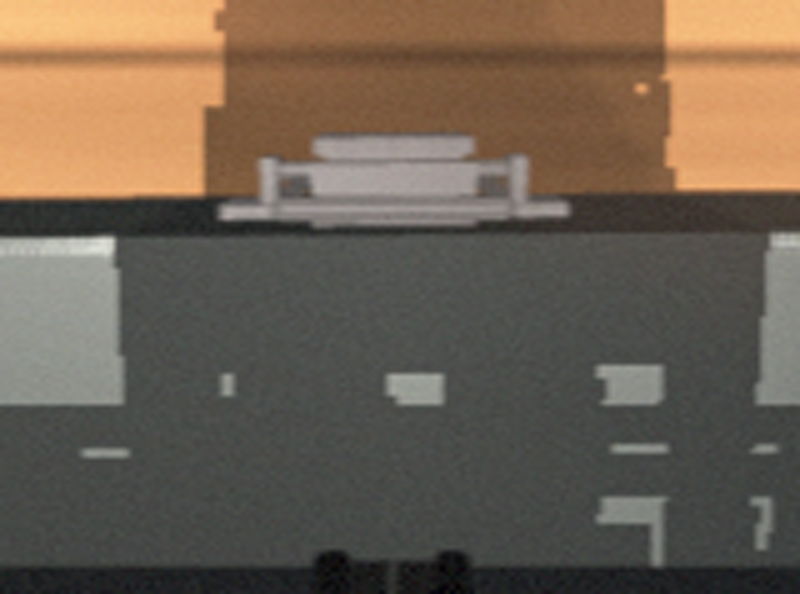

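View pics/z34s.png

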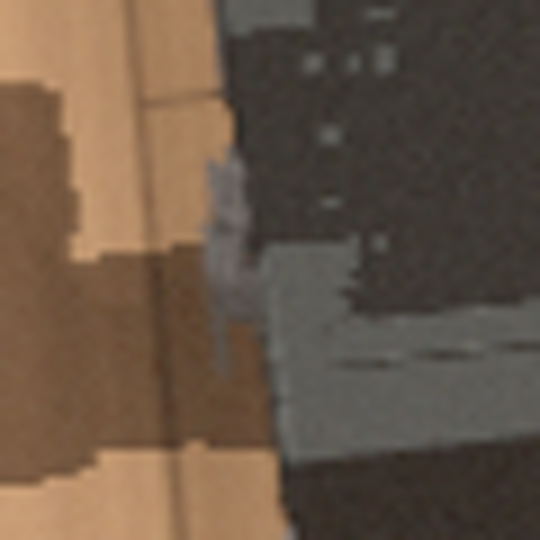

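```bash
python3 -c "
from casefit import *
w=load('w34.png')
f=lambda X:((proj(w,[tw(CP,X)])[0]-[240,100])*[5,4.4]).round().tolist()
for n,X in [('bar-',(-81.5,-20,86.5)),('bar+',(-81.5,20,86.5)),('lip-',(-88,-15,88.5)),('lip+',(-88,15,88.5)),('bpiv-',(-81,-22,42)),('bpiv+',(-81,22,42)),('lidfront',(-75,0,102)),('lidfrontlow',(-75,0,72)),('lev top',(-92,16,56)),('levend',(-92,16,11)),('levpivot',(-85,20,56))]: print(n,f(X))
cv2.imwrite('pics/z35.png',cv2.resize(w['image'][122:156,278:358,::-1],None,fx=9.5,fy=12,interpolation=cv2.INTER_CUBIC))
"
```

```text
bar- [276.0, 201.0]
bar+ [497.0, 200.0]
lip- [302.0, 170.0]
lip+ [470.0, 168.0]
bpiv- [283.0, 188.0]
bpiv+ [492.0, 186.0]
lidfront [386.0, 241.0]
lidfrontlow [387.0, 225.0]
lev top [467.0, 142.0]
levend [457.0, 135.0]
levpivot [487.0, 173.0]
```

View pics/z35.png

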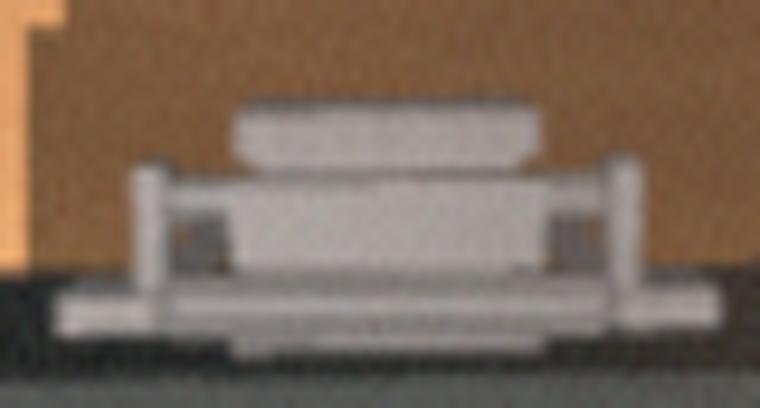

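```bash
python3 -c "
from casefit import *
d=shot('side','s36.png')
"
```

```text
(no output)
```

View pics/s36.png

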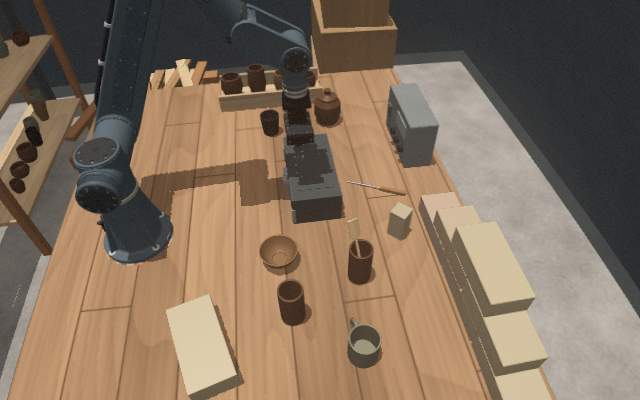

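```bash
python3 -c "
from h import *
robot.hand_in(); print(robot.get_obs()['time'])"
```

```text
the job is handed in; nothing more can be done
the job is handed in; nothing more can be done
```

The job is handed in at about 24 s on the robot's clock. The probe is in the case, the lid is shut and the latch is clamped. `hand_in` gave no verdict, so what follows is from my own checks.

- **Probe:** I took it from its jar, not the look-alike lying on the bench. I tilted it level over the narrow notch, laid it in both rests and let go. With the lid still open, the wrist picture put the tip at about y = -132 mm and the handle end at about y = +122 mm, both in line with the notches. I could not see the probe after closing the lid.
- **Lid:** It was pressed shut until about 30 N built up, and no gap showed afterwards.
- **Latch:** The loop was swung up behind the keeper's lip, and the lever was then pushed down with about 13 N or more. In the last wrist picture the lever's end is within 1 px of where a fully closed lever should be (about 0.03 rad). The loop's bar is within about 1 px of the keeper's seat across the front; its height there follows only from the lever being down.
- **Everything else:** In the last side view both jars and the bowl stand upright, the paddle is in its jar, and the gripper is clear above the lid.

One measurement disagreed: the fingertips stood about 20 mm higher than the reported tool position and the stated finger length gave. Lid contact and the scene camera both showed this. I worked from the contact height for the latch moves. I could not explain why the grasping and laying heights still worked out using the reported values.

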